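# Set the washed basket and pans to dry

## Robot

A 7-joint arm with a two-finger parallel gripper is mounted at the origin on the work surface. World frame = base frame: x ahead of the robot, y to its left, z up, the work surface at z = 0. Lengths are in m, angles in rad, forces in N, time in s.
With the tool pointing down it reaches from about 0.4 to 0.85 m from the base axis. Payload 10.4 kg.
Tool frame: the origin (TCP) lies on the front face of the gripper's body, between the roots of the fingers; the fingertips stand 73 mm ahead of it and the grasp point (between the pads) lies 54 mm ahead of it; x points along the fingers, y is the direction in which the jaws open and shut, and the axes are right-handed (so a half turn about x gives the same grasp; the last joint's range is limited). The gripper opens to 85 mm and grips with 20 to 120 N. Pads are 22 mm wide; open, the fingers measure 114 mm over their backs; the gripper's body (76 mm by 85 mm) begins 54 mm behind the grasp point. The pads swing forward as they close: fully open they stand 13 mm farther back than shut.
Start: joints at [1.19, 0.332, -0.065, 1.46, 0.022, 1.35, -0.088], TCP at [0.219, -0.585, 0.304] pointing down, gripper open.
Joint ranges: [-2.6, 2.6], [-0.5, 2.12], [-1.47, 1.34], [0.16, 2.42], [-1.27, 4.41], [0.06, 2.06], [-2.6, 2.6]. Speed limits (rad/s): [2.22, 2.22, 2.79, 2.79, 3.14, 3.14, 3.14].

## Interface

Orientations are given as a unit quaternion [x, y, z, w].
In Python, from workcell import manip gives the robot as it stands. The module is installed in compiled form; this text tells all that it offers.
- The arm moves only by the tool arm_command, never from a script. Its argument "moves" is a list that holds one entry, the list of rows, each a list of 5 numbers: the closure, from 0 (fully open) to 1 (shut), then the shift along the tool's x, y, z in units of 25 mm (1.0 is 25 mm), then the turn about the tool's x in degrees. A call has 1 to 12 rows; each row shifts and turns the commanded pose from where the row before left it, along the tool's axes as they then stand; what a row does not reach is not made up. A row lasts 1/12 s, in which the tool goes at most 41.7 mm and 7.16 degrees, less where a joint would pass 70% of its speed; a pose out of reach is approached as far as the arm can. A call is refused whole if a number of a shift passes 1 or a number of a turn 7.16, either way. A call with a gripper value outside its range is refused whole. The fingers move at their own pace and stop on an object; "force" is the grip in N (left out, the last holds). Time passes only in rows, so rows that do not move let the fingers close. It gives the time, the measured TCP pose, the force and the opening at its end, in the units of the state.
- manip.get_obs(): the state, without advancing time (a new reading comes with each control period).
- manip.camera(name): name is "side" or "top"; returns the picture (420x560x3 uint8, red, green, blue); there is no depth.
- manip.camera_info(name): a dict with "vfov" (degrees; the focal length in pixels is half the picture's height over the tangent of half this angle, whatever the lens; pixels are square), "cx", "cy" (the principal point, pixels), "pose" (4x4, takes a point from camera to world coordinates). Camera axes: x right, y down, z forward; pixel columns grow to the right and rows downward; lengths in m; the calibration is good to about 2 mm. A picture is of the moment at which its call begins. camera_info takes no time and is no camera call.
- manip.hand_in(): hands the job in, once; it reports no verdict.
Trained networks look in the newest picture that a camera, given by its name, has taken for a name from the list of things; names that differ only in an ending like _2 or _b are one class to them, and where a whole thing is asked for, a point or a joint stands for the part that bears it (a point fixed in the world has none). Each returns a list of dicts, best first, with "confidence" (0 to 1); they miss things now and then, are a little off and sometimes report something else, mostly with a low value. They report only what shows in the picture. A call takes as long as a camera call.
- manip.regions_of(query, camera): "mask" (420x560 bool, what is visible of it) and "rect" ([left, top, right, bottom] in pixels, round what is visible of it).
- manip.pinpoint(query, camera): "pixel" ([row, column] in pixels: a listed point, or the origin of a listed thing).
The state is a dict: "clock": time; "joint_pos": joint angles; "joint_velocities": joint speeds; "tau": joint torques, N m; "position": TCP position; "ee_rot": TCP orientation; "ft_force": force on the tool from outside, world axes, zero at the start; "torque": the same for the moment, N m; "grip_width": opening from 0.0 (shut) to 1.0 (fully open).
Only numpy, scipy, OpenCV 4.12 (cv2) and the standard library are available. Lean on these libraries where they do the work, as an engineer would, in place of code of your own. Each camera call takes 0.05 s, during which the arm holds its last target.

## Task

Set the washed kit to dry: first swing the empty red hook round until it points over the middle of the white drip dish, and only then hang the wire basket on it by its bail, so that it hangs still and free over the dish. After that slide every pan that is there under the low drying lamp, its dish fully beneath the panel and its handle sticking out at the front, then push the lamp's red toggle switch all the way back, to on. Also raise the lamp's flip-up display to stand at 45 degrees for reading, and leave the jar, the beaker and the bottle where they stand.

Things in the scene. Friction and masses are not known exactly. Their poses are not given: they have to be found in the camera images.
- dryer: infrared drying lamp, fixed: a blue panel 120 mm deep (its x) x 320 wide (its y) x 22 thick on two end plates and a closed rear box. Origin on the bench under the panel's middle; x points from the open front to the back. Gap between bench and panel 30 mm; panel's top 52 mm above the bench. Panel's front edge at x = -60 mm, rear box's front face (a stop for the pans) at +8 mm, end plates' inner faces at y = -148 and +148 mm
- switch (a joint): the lamp's red toggle switch, on top of the panel at x = +20 mm, y = -100 mm in the lamp's frame; rad: 0 off (leans to the lamp's front), 1.0 on (leans to the back; its stop). It turns easily and stays where it is left
- switch_tip (a point): the rounded free end of the 10 mm thick toggle, 40 mm from its pivot (which is 64 mm above the bench); it swings through 38 mm from front to back, 99 mm above the bench at both ends and 104 mm midway
- display (a joint): flip-up display on the lamp's top, left half (lamp y = +20 to +120 mm), on a stiff hinge along the lamp's y at lamp x = +50 mm, 58 mm above the bench; rad: 0 closed flat, grows as the front edge is raised, to 1.8; 0.785 is 45 degrees. Grey panel 66 mm deep, 100 wide, 8 thick. Friction 0.3 N m (some 3.5 N at the tab); it stays at any angle
- display_tab (a point): a point in the middle of the display's orange pull tab, 88 mm from the hinge. The tab is 14 mm wide (lamp's y) and 8 mm thick, reaching 34 mm forward from the panel's front edge, which is 66 mm from the hinge; closed, its underside is 58 mm above the bench, 6 mm over the lamp's top
- stand: small support stand, fixed: dark base plate 200 x 130 x 8 mm and a vertical rod of 12 mm diameter. Origin on the bench at the rod's axis; the plate runs from x = -160 to +40 mm in its frame. The swivel hook turns about the rod's axis at the rod's top; the top of its hub is 187 mm above the bench
- hook (a joint): swivel of the red hook about the rod, rad, counter-clockwise seen from above; at 0 the hook points along the stand's -x. Range -2.6 to 2.6. Friction about 0.08 N m: a light push sideways on the hook's arm turns it, and it stays where it is left
- hook_seat (a point): lowest point of the hook bar's top side, where a bail comes to rest: 75 mm from the rod's axis, 159 mm above the bench. The bar is 8 mm thick; its arm runs level from the hub, centre 165 mm up, to 55 mm from the axis, dips 10 mm at the seat and rises to a tip 98 mm from the axis, top 183 mm above the bench
- dish: round white drip dish, 124 mm across and 20 mm high, standing fixed on the stand's base plate; origin at the centre of its underside
- basket: wire basket 56 mm across, 40 mm high, with a stiff upright bail; total height 100 mm, 80 to 170 g. Origin at the centre of its underside, z up. The bail is a flat strap 12 mm wide (x), 3 mm thick: two uprights, outer faces at y = -28.5 and +28.5 mm, and a crosspiece along y, underside 97 mm up; the window between rim and crosspiece is 57 mm high, 51 mm wide
- basket_bail (a point): middle of the underside of the bail's crosspiece, 97 mm above the basket's underside
- pan1: steel pan: a round shallow dish 48 mm across, 16 mm high, with a straight dark handle; 50 to 100 g. Three to five such pans are there, the rest absent (None). Origin at the centre of the dish's underside, z up; the handle points along -x, from 22 to 100 mm from the centre, 10 mm wide, its underside 10 mm and its top 18 mm above the origin
- pan1_grip (a point): a point in the handle of pan1, 80 mm from the dish's centre, 14 mm above the pan's underside
- pan2: steel pan: a round shallow dish 48 mm across, 16 mm high, with a straight dark handle; 50 to 100 g. Three to five such pans are there, the rest absent (None). Origin at the centre of the dish's underside, z up; the handle points along -x, from 22 to 100 mm from the centre, 10 mm wide, its underside 10 mm and its top 18 mm above the origin
- pan2_grip (a point): a point in the handle of pan2, 80 mm from the dish's centre, 14 mm above the pan's underside
- pan3: steel pan: a round shallow dish 48 mm across, 16 mm high, with a straight dark handle; 50 to 100 g. Three to five such pans are there, the rest absent (None). Origin at the centre of the dish's underside, z up; the handle points along -x, from 22 to 100 mm from the centre, 10 mm wide, its underside 10 mm and its top 18 mm above the origin
- pan3_grip (a point): a point in the handle of pan3, 80 mm from the dish's centre, 14 mm above the pan's underside
- pan4: steel pan: a round shallow dish 48 mm across, 16 mm high, with a straight dark handle; 50 to 100 g. Three to five such pans are there, the rest absent (None). Origin at the centre of the dish's underside, z up; the handle points along -x, from 22 to 100 mm from the centre, 10 mm wide, its underside 10 mm and its top 18 mm above the origin
- pan4_grip (a point): a point in the handle of pan4, 80 mm from the dish's centre, 14 mm above the pan's underside
- pan5: steel pan: a round shallow dish 48 mm across, 16 mm high, with a straight dark handle; 50 to 100 g. Three to five such pans are there, the rest absent (None). Origin at the centre of the dish's underside, z up; the handle points along -x, from 22 to 100 mm from the centre, 10 mm wide, its underside 10 mm and its top 18 mm above the origin
- pan5_grip (a point): a point in the handle of pan5, 80 mm from the dish's centre, 14 mm above the pan's underside
- jar: white plastic jar, 84 mm across, about 110 mm high; a bystander, loose; origin at the centre of its underside
- beaker: glass beaker, 70 mm across, 90 mm high; a bystander, loose; origin at the centre of its underside
- bottle: amber bottle, 60 mm across, 140 mm high; a bystander, loose; origin at the centre of its underside

How it is judged:
By the outcome, as a careful person would: the job done as asked, in the order asked, and still so for the second after the job is handed in, with the robot touching nothing.
Of pan1, pan2, pan3, pan4, pan5 only 3 to 5 are there at a start; the rules pass over those that are not, and their reading is None.
At some moment in a run one of pan1, pan2, pan3, pan4, pan5 may be knocked a few centimetres aside while the robot is not near it.
It also fails if it takes over 210 s, if anything falls off the work surface, if the arm or the gripper's body presses on something with over 40 N, if the wrist force passes 120 N, or if a joint passes its speed limit or range.

## Working session

There is one attempt and no reset: what is moved stays moved. The work goes in short steps, Python scripts to look and compute and a tool call to move; the robot and the scene stay as the last step left them, time stands still between calls to the robot, and variables do not carry over. Pictures are saved under pics/ and viewed, and the job is handed in when it is done.

Besides the shell and the picture viewer there is one more tool, called by a JSON object that holds its "fn" and its "kwargs", one argument or row to a line. arm_command: Moves the arm, as the interface text tells. Its arguments: {"type":"object","properties":{"moves":{"type":"array","items":{"type":"array","items":{"type":"array","items":{"type":"number"}}}},"force":{"type":"number"}},"required":["moves"]}

```bash
mkdir -p pics; ls; python3 - <<'E'
from workcell import manip
import cv2
o=manip.get_obs()
for k,v in o.items(): print(k,v)
for c in("top","side"):
    im=manip.camera(c); cv2.imwrite(f"pics/{c}0.png",im[:,:,::-1]); print(manip.camera_info(c))
E
```

```text
pics
clock 0.0
joint_pos [ 1.1903857   0.33288374 -0.06470484  1.46094712  0.02158078  1.34992632
 -0.08849149]
joint_velocities [-2.48444016e-04  2.24262046e-04 -2.90264365e-04 -5.76784187e-04
 -1.06749265e-06  1.22464419e-03  8.20726602e-04]
tau [-4.91128435e-05 -6.25451231e+01  4.87286272e-02 -3.91592360e+01
  1.60174852e-02  1.00434740e-02  2.35576243e-05]
position [ 0.2187975  -0.58514982  0.30310569]
ee_rot [-0.69570912 -0.1263498   0.69592815 -0.12533378]
ft_force [ 0.75453435 -0.48878357  0.56662321]
torque [-0.01021539  0.02127963  0.0182487 ]
grip_width 1.0002623822332115
{'vfov': 43.41415890065356, 'cx': 285.41089299413363, 'cy': 210.2237281310314, 'pose': array([[ 2.93059066e-02, -9.75454345e-01,  2.18242948e-01,
         3.01390693e-01],
       [-9.99570382e-01, -2.84975043e-02,  6.85154739e-03,
        -7.48032352e-03],
       [-4.63992328e-04, -2.18349978e-01, -9.75870418e-01,
         1.51362342e+00],
       [ 0.00000000e+00,  0.00000000e+00,  0.00000000e+00,
         1.00000000e+00]])}
{'vfov': 54.60534751172206, 'cx': 286.0047582397688, 'cy': 207.14023561999275, 'pose': array([[ 0.83998144, -0.39820722,  0.36859489,  0.26453902],
       [-0.54241975, -0.63444031,  0.5506962 , -0.52743926],
       [ 0.01456025, -0.66250773, -0.74891355,  0.87372589],
       [ 0.        ,  0.        ,  0.        ,  1.        ]])}
```

View pics/top0.png

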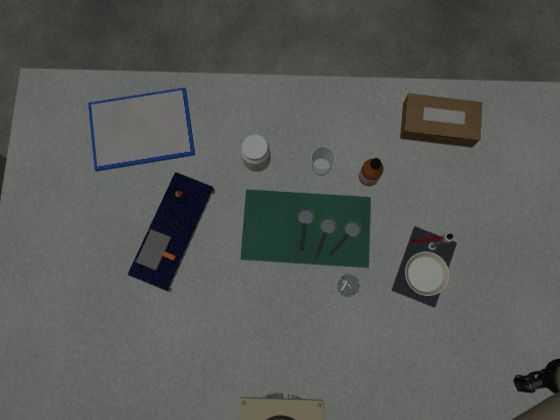

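View pics/side0.png

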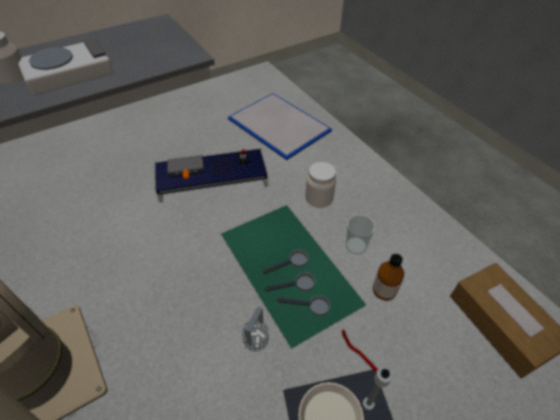

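The top view shows three pans on the mat, at about (305,216), (328,226) and (352,229). The basket is at (348,285), the stand and dish at (427,270) with the hook pointing left of the rod, and the lamp at (170,230). Next I'll measure these positions.

```bash
cat > h.py <<'E'
from workcell import manip
import numpy as np, cv2
from scipy.spatial.transform import Rotation as R
def cam(c):
    i=manip.camera_info(c); f=210/np.tan(np.radians(i['vfov']/2)); return i,f
def ray(c,px):
    i,f=cam(c); r,cc=px; d=np.array([(cc-i['cx'])/f,(r-i['cy'])/f,1]); P=i['pose']; return P[:3,3],P[:3,:3]@d
def at(c,px,z):
    o,d=ray(c,px); return o+d*(z-o[2])/d[2]
def proj(c,p):
    i,f=cam(c); P=i['pose']; q=P[:3,:3].T@(np.array(p)-P[:3,3]); return [f*q[1]/q[2]+i['cy'],f*q[0]/q[2]+i['cx']]
def tri(pa,pb):
    o1,d1=ray('top',pa);o2,d2=ray('side',pb)
    A=np.stack([d1,-d2],1); t=np.linalg.lstsq(A,o2-o1,rcond=None)[0]
    a=o1+d1*t[0];b=o2+d2*t[1]; return (a+b)/2,np.linalg.norm(a-b)
def snap(c,name,crop=None,s=1):
    im=manip.camera(c)[:,:,::-1]
    if crop: im=im[crop[0]:crop[1],crop[2]:crop[3]]
    im=cv2.resize(im,None,fx=s,fy=s,interpolation=cv2.INTER_CUBIC)
    cv2.imwrite(f"pics/{name}.png",im)
def bright(im,g=2.0): return np.clip(im.astype(float)*g,0,255).astype(np.uint8)
E
python3 - <<'E'
from h import *
np.set_printoptions(precision=4,suppress=True)
Z=dict(dryer=0,switch_tip=.099,display_tab=.062,stand=0,hook_seat=.159,dish=.008,basket=0,basket_bail=.097,pan1=0,pan1_grip=.014,jar=0,beaker=0,bottle=0)
for q,z in Z.items():
    for c in("top","side"):
        for d in manip.pinpoint(q,c)[:6]:
            print(q,c,round(d['confidence'],2),np.round(d['pixel'],1),at(c,d['pixel'],z)[:2])
print(manip.get_obs()['clock'])
E
```

```text
dryer top 0.55 [232.9 173.1] [0.5627 0.3281]
dryer side 0.88 [182.5 210.2] [0.5546 0.3201]
dryer side 0.57 [296.6 285.8] [ 0.5386 -0.1256]
switch_tip side 0.66 [336.9 256. ] [ 0.4093 -0.2145]
switch_tip side 0.59 [151.3 244.9] [0.6621 0.2862]
display_tab top 0.86 [255.1 172.1] [0.4897 0.3124]
display_tab side 0.8 [176.  187.8] [0.4916 0.3172]
stand top 0.95 [245.7 433. ] [ 0.5471 -0.4272]
stand side 0.89 [404.8 366.8] [ 0.5443 -0.4172]
hook_seat top 0.69 [240.5 417.7] [ 0.5338 -0.3438]
hook_seat top 0.59 [176.2 365.5] [ 0.7036 -0.209 ]
hook_seat side 0.89 [343.4 352.8] [ 0.5399 -0.3436]
dish top 0.74 [273.4 425.6] [ 0.4655 -0.4014]
dish side 0.9 [416.2 330. ] [ 0.4673 -0.3953]
basket top 0.92 [286.1 345.7] [ 0.4235 -0.175 ]
basket top 0.49 [239.4 418.1] [ 0.5644 -0.3846]
basket side 0.68 [335.8 255.6] [ 0.4283 -0.1718]
basket_bail top 0.58 [286.6 348.2] [ 0.4146 -0.1709]
basket_bail side 0.98 [315.  251.1] [ 0.4247 -0.1675]
pan1 top 0.87 [216.2 304.4] [ 0.6236 -0.053 ]
pan1 top 0.55 [231.6 352. ] [ 0.5818 -0.1927]
pan1 top 0.55 [226.6 325.1] [ 0.5943 -0.1141]
pan1 side 0.87 [284.9 305.7] [ 0.5973 -0.1248]
pan1 side 0.8 [307.  318.7] [ 0.5893 -0.1902]
pan1 side 0.73 [260.  299.6] [ 0.6257 -0.0562]
pan1 side 0.42 [196.2 322. ] [0.8076 0.0948]
pan1_grip top 0.66 [252.1 333.1] [ 0.518 -0.137]
pan1_grip top 0.24 [227.4 325.9] [ 0.5893 -0.1155]
pan1_grip side 0.8 [296.9 286.1] [ 0.5344 -0.1331]
jar top 0.7 [158.3 253.7] [0.797  0.1031]
jar side 0.96 [195.7 318.1] [0.7991 0.1026]
beaker top 0.77 [166.5 318.1] [ 0.7769 -0.0908]
beaker top 0.71 [245.8 431.5] [ 0.5467 -0.4229]
beaker side 0.58 [242.9 355.8] [ 0.7832 -0.0911]
bottle top 0.87 [175.3 367. ] [ 0.7538 -0.2371]
bottle side 0.95 [291.8 388. ] [ 0.7556 -0.2478]
1.4
```

```bash
python3 - <<'E'
from h import *
a=cv2.imread('pics/top0.png'); b=cv2.imread('pics/side0.png')
cv2.imwrite('pics/t_c.png',cv2.resize(bright(a[170:310,230:470],2),None,fx=3.3,fy=3.3,interpolation=2))
cv2.imwrite('pics/s_c.png',cv2.resize(bright(b[200:420,220:440],2),None,fx=2.7,fy=2.7,interpolation=2))
cv2.imwrite('pics/t_l.png',cv2.resize(bright(a[160:300,110:230],3),None,fx=4,fy=4,interpolation=2))
E
```

```text
(no output)
```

View pics/t_c.png

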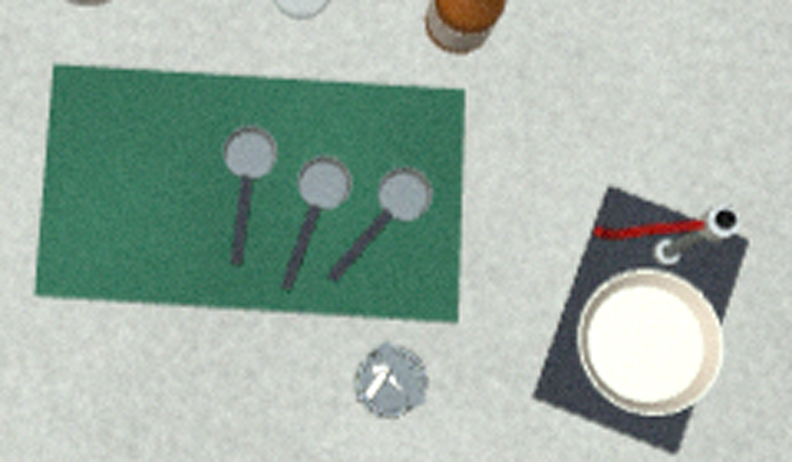

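View pics/s_c.png

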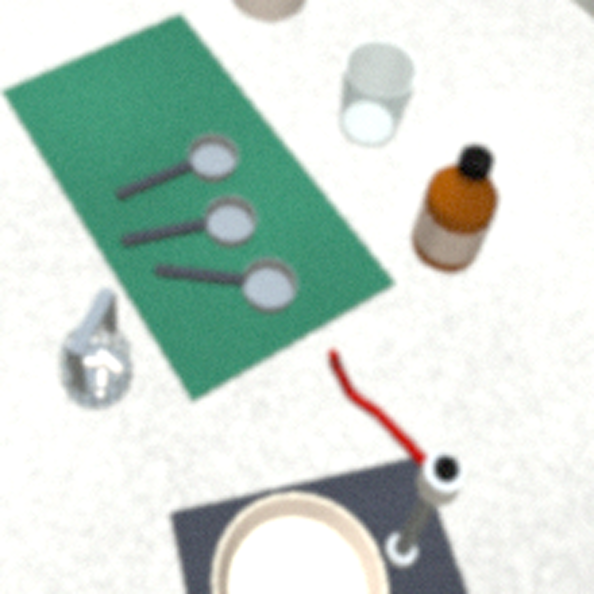

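View pics/t_l.png

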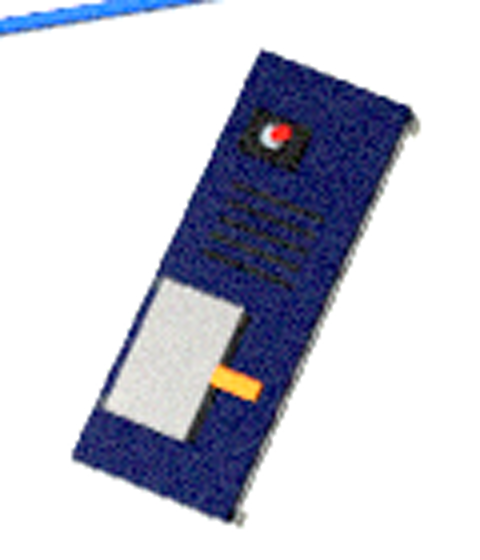

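```bash
python3 - <<'E'
from h import *
np.set_printoptions(precision=4,suppress=True)
a=cv2.imread('pics/top0.png').astype(int); s=cv2.imread('pics/side0.png').astype(int)
# lamp blue mask top
def lampfit(im,c):
    for d in manip.regions_of('dryer',c)[:2]:
        m=d['mask']; print(c,d['confidence'],d['rect'],m.sum())
        ys,xs=np.nonzero(m); r=cv2.minAreaRect(np.stack([xs,ys],1).astype(np.float32)); b=cv2.boxPoints(r)
        for p in b: print('  corner',p,at(c,(p[1],p[0]),.052)[:2])
manip.camera('top');manip.camera('side')
lampfit(a,'top')
B,G,Rr=a[...,0],a[...,1],a[...,2]
m=((B>G*1.6+8)&(B>Rr*1.6+8)); m[:165]=0;m[:,:100]=0;m[:,240:]=0;m=m.astype(np.uint8)
m=cv2.morphologyEx(m,cv2.MORPH_CLOSE,np.ones((9,9)))
ys,xs=np.nonzero(m);r=cv2.minAreaRect(np.stack([xs,ys],1).astype(np.float32)); print(r)
for p in cv2.boxPoints(r): print(p,at('top',(p[1],p[0]),.052)[:2])
# red hook
for c,im in(('top',a),('side',s)):
    B,G,Rr=im[...,0],im[...,1],im[...,2]
    m=(Rr>2*G+15)&(Rr>2*B+15)
    if c=='top': m[:220]=0; m[:,:380]=0
    else: m[:320]=0
    ys,xs=np.nonzero(m); print(c,len(xs))
    w=np.array([at(c,p,.165)[:2] for p in zip(ys,xs)])
    mu=w.mean(0); v=np.linalg.svd(w-mu)[2][0]; print(mu,v,np.degrees(np.arctan2(v[1],v[0])))
    i=np.argmin(w[:,1]);j=np.argmax(w[:,1]); print('ends',w[i],w[j])
# bail
print([at('side',p,.1)[:2] for p in((327.8,248.9),(308.1,259.6))])
for q in ('basket','dish','stand','hook'):
  for c in('top','side'):
    for d in manip.regions_of(q,c)[:2]:
        ys,xs=np.nonzero(d['mask']); (x,y),r=cv2.minEnclosingCircle(np.stack([xs,ys],1).astype(np.float32)); print(q,c,round(d['confidence'],2),np.round(d['rect']),(y,x),r)
o=manip.get_obs(); print(R.from_quat(o['ee_rot']).as_matrix())
E
```

```text
top 0.83 [128.9, 176.1, 213.8, 292.4] 4899
  corner [126.7835 274.2371] [0.4342 0.4358]
  corner [173.2577 169.6701] [0.7388 0.3302]
  corner [215.1959 188.3093] [0.6867 0.2058]
  corner [168.7216 292.8763] [0.3867 0.316 ]
((138.98373413085938, 217.61093139648438), (111.39651489257812, 112.53875732421875), 22.380136489868164)
[ 66.0562 248.4349] [0.501  0.6123]
[108.9053 144.3728] [0.8103 0.524 ]
[211.9113 186.787 ] [0.691  0.2155]
[169.0621 290.8491] [0.3922 0.3155]
top 83
[ 0.5368 -0.3644] [ 0.1218 -0.9926] -83.0057421839218
ends [ 0.5438 -0.4055] [ 0.5335 -0.3225]
side 111
[ 0.5365 -0.3651] [ 0.1196 -0.9928] -83.13233595998923
ends [ 0.54   -0.4026] [ 0.5373 -0.3171]
[array([ 0.4066, -0.1907]), array([ 0.4467, -0.1648])]
basket top 0.62 [337. 277. 359. 296.] (284.8246765136719, 348.2337646484375) 11.052852630615234
basket side 0.58 [241. 304. 271. 351.] (329.0, 255.5) 22.27676773071289
dish top 0.82 [407. 254. 450. 297.] (274.0, 426.5) 22.411033630371094
dish side 0.78 [300. 382. 364. 419.] (413.1051330566406, 331.1529541015625) 32.388118743896484
stand top 0.88 [392. 228. 457. 306.] (266.406494140625, 425.82916259765625) 40.427913665771484
stand side 0.57 [285. 328. 393. 420.] (390.3045959472656, 340.0) 58.51869583129883
hook top 0.58 [406. 254. 451. 297.] (274.20184326171875, 425.54486083984375) 22.883886337280273
hook top 0.5 [411. 232. 452. 242.] (237.5, 431.5) 20.651975631713867
hook side 0.82 [341. 331. 392. 389.] (358.0, 364.5) 35.302364349365234
[[ 0.      0.3502 -0.9367]
 [-0.0001 -0.9367 -0.3502]
 [-1.      0.0001 -0.    ]]
```

```bash
python3 - <<'E'
from h import *
a=cv2.imread('pics/top0.png'); b=cv2.imread('pics/side0.png')
cv2.imwrite('pics/t_b.png',cv2.resize(bright(a[268:304,326:372],1.6),None,fx=12,fy=12,interpolation=2))
cv2.imwrite('pics/s_b.png',cv2.resize(bright(b[300:356,235:280],1.6),None,fx=10,fy=10,interpolation=2))
E
```

```text
(no output)
```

View pics/t_b.png

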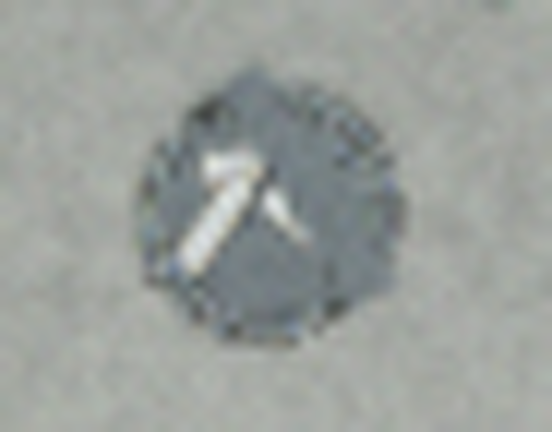

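View pics/s_b.png

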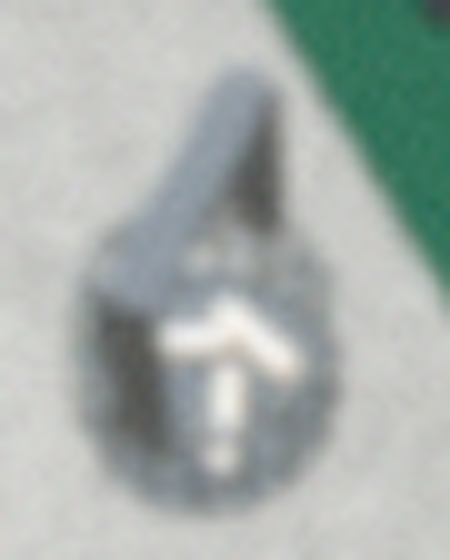

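```bash
python3 - <<'E'
from h import *
b=cv2.imread('pics/side0.png')
cv2.imwrite('pics/s_l.png',cv2.resize(bright(b[140:205,145:275],3),None,fx=6,fy=6,interpolation=2))
cv2.imwrite('pics/s_h.png',cv2.resize(bright(b[320:420,280:400],2),None,fx=6,fy=6,interpolation=2))
a=cv2.imread('pics/top0.png')
cv2.imwrite('pics/t_h.png',cv2.resize(bright(a[222:312,385:465],2),None,fx=6,fy=6,interpolation=2))
E
```

```text
(no output)
```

View pics/s_l.png

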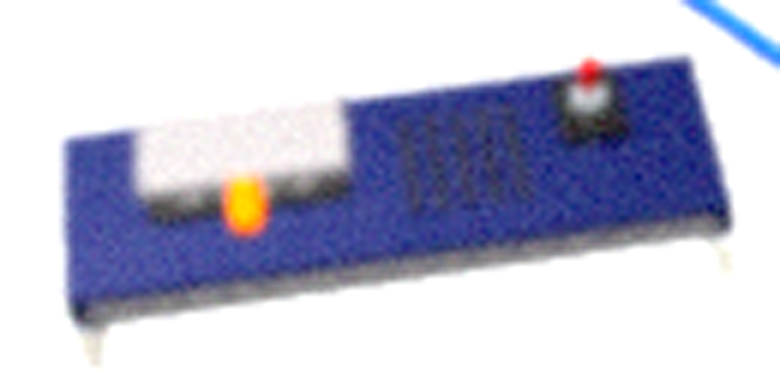

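View pics/s_h.png

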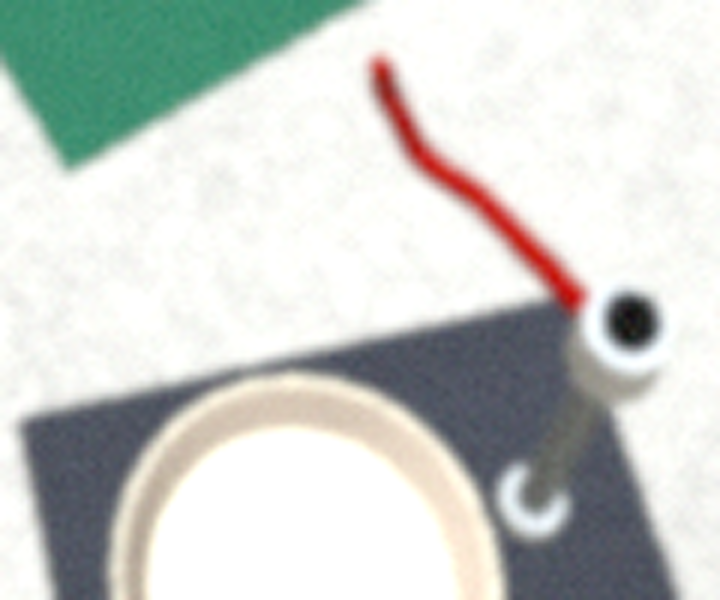

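View pics/t_h.png

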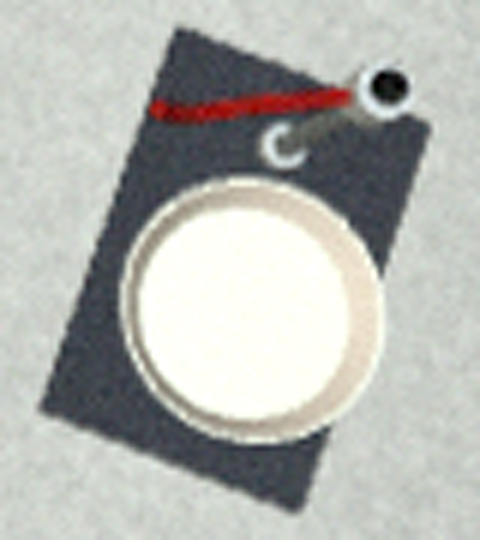

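```bash
python3 - <<'E'
from h import *
from scipy.optimize import least_squares
np.set_printoptions(precision=4,suppress=True)
T=lambda x,y,s,oc,orr:(orr+y/s-0.5+0.5/s*0,oc+x/s)
def fit(obs,x0):
    def W(p,q): c,s=np.cos(p[2]),np.sin(p[2]); return [p[0]+c*q[0]-s*q[1],p[1]+s*q[0]+c*q[1],q[2]]
    f=lambda p:np.concatenate([np.subtract(proj(c,W(p,q)),px) for c,q,px in obs])
    r=least_squares(f,x0,loss='soft_l1'); print(r.x,np.degrees(r.x[2])); print(r.fun.reshape(-1,2).round(1).tolist()); return r.x
t=lambda x,y:(160+y/4-.4,110+x/4-.4); s=lambda x,y:(140+y/6-.4,145+x/6-.4)
L=[('top',(.06,-.16,.052),t(262,50)),('top',(.06,.16,.052),t(75,458)),('top',(-.06,-.16,.052),t(413,110)),('top',(-.06,.16,.052),t(232,520)),
('side',(.06,-.16,.052),s(690,58)),('side',(.06,.16,.052),s(66,140)),('side',(-.06,-.16,.052),s(730,218)),('side',(-.06,.16,.052),s(75,305)),
('side',(-.05,.07,.062),s(245,228)),('top',(-.05,.07,.062),t(262,390))]
fit(L,[.56,.32,1.23])
t=lambda x,y:(222+y/6-.4,385+x/6-.4); s=lambda x,y:(320+y/6-.4,280+x/6-.4)
S=[('top',(-.16,.065,.008),t(42,410)),('top',(-.16,-.065,.008),t(298,513)),('top',(.04,.065,.008),t(180,27)),('top',(.04,-.065,.008),t(430,125)),
('top',(0,0,.187),t(388,86)),('side',(0,0,.187),s(632,320)),('side',(.04,.065,.008),s(20,420))]
S=[o for o in S if o[0]=='top' or o[1][2]>.1]
p=fit(S,[.546,-.42,0])
d=at('top',t(252,310),.028); print('dish',d)
print('hook dir to dish',np.degrees(np.arctan2(d[1]-p[1],d[0]-p[0])),np.hypot(*(d[:2]-p[:2])))
print('bail',tri((283.0,352),(317.7,253.6)), [at('side',q,.1)[:2] for q in((327.0,247.8),(308.5,259.5))])
E
```

```text
[0.5635 0.3229 1.2171] 69.73187197278106
[[-0.9, 0.3], [0.2, -1.1], [-0.9, 0.6], [1.0, -0.9], [-1.3, 0.8], [-0.8, -1.4], [-1.5, 1.5], [0.3, -2.5], [3.4, 1.2], [1.4, 1.1]]
[ 0.5427 -0.4189 -0.357 ] -20.455357503638268
[[0.1, -0.7], [0.5, 0.3], [-0.4, -0.5], [-0.0, 0.5], [0.2, 0.5], [-0.3, 0.1]]
dish [ 0.4637 -0.399   0.028 ]
hook dir to dish 165.88455864360887 0.08144974546598567
bail (array([ 0.4238, -0.1799,  0.1068]), np.float64(0.0004997864793160354)) [array([ 0.4056, -0.1881]), array([ 0.4461, -0.1655])]
```

```bash
cat >> h.py <<'E'
LAMP=np.array([.5635,.3229]); LYAW=np.radians(69.73)
STAND=np.array([.5427,-.4189]); HD=np.radians(165.9)
def lamp(x,y): c,s=np.cos(LYAW),np.sin(LYAW); return LAMP+[c*x-s*y,s*x+c*y]
def tolamp(p): d=np.array(p[:2])-LAMP; c,s=np.cos(LYAW),np.sin(LYAW); return np.array([c*d[0]+s*d[1],-s*d[0]+c*d[1]])
def pose():
    o=manip.get_obs(); M=R.from_quat(o['ee_rot']).as_matrix(); return np.array(o['position']),np.degrees(np.arctan2(M[1,1],M[0,1])),o
def to(xy,z=None,th=None,show=True):
    """units (25mm) along tool x,y,z for the shift in the present axes, then turn deg; also the shift in axes after the turn"""
    p,t,o=pose(); t0=t
    if z is None: z=p[2]
    d=np.array([xy[0],xy[1],z])-p
    def un(t):
        a=np.radians(t); c,s=np.cos(a),np.sin(a); return np.round(np.array([-d[2],d[0]*c+d[1]*s,d[0]*s-d[1]*c])/.025,2)
    turn=None if th is None else (-(th-t)+180)%360-180
    print('pos',np.round(p,4),'th',round(t,1),'F',np.round(o['ft_force'],1),'w',round(o['grip_width'],3),'clk',round(o['clock'],1))
    print('shift now',un(t),'turn',turn, 'shift after turn',None if th is None else un(th))
E
python3 - <<'E'
from h import *
to((0.5364,-.3592),.25,6)
E
```

```text
pos [ 0.2189 -0.5854  0.3039] th -69.5 F [0.1 0.7 0.5] w 0.997 clk 1.9
shift now [  2.16  -4.03 -15.06] turn -75.4994270948936 shift after turn [ 2.16 13.58 -7.67]
```

{"fn": "arm_command", "kwargs": {
  "moves": [
    [[0.7,0,-0.3,-1,0],[0.7,0,-0.3,-1,0],[0.7,0,-0.3,-1,0],[0.7,0,-0.3,-1,0],[0.7,0,-0.3,-1,0],[0.7,0,-0.3,-1,0],[0.7,0,-0.4,-1,0],[0.7,0,-0.4,-1,0],[0.7,0,-0.4,-1,0],[0.7,0,-0.4,-1,0],[0.7,0,-0.3,-1,0],[0.7,0,-0.3,-1,0]]
  ],
  "force": 20
}}

```text
clock: 2.95
position: [0.4658, -0.3857, 0.3042]
ee_rot: [0.696, 0.126, -0.696, 0.126]
ft_force: [-0.6, -0.1, 0.1]
grip_width: 0.299
```

{"fn": "arm_command", "kwargs": {
  "moves": [
    [[0.7,0,0,-0.8,0],[0.7,0,0,-0.8,0],[0.7,0,0,-0.8,0],[0.7,0,0,-0.6,0],[0.7,0,0,0,-7],[0.7,0,0,0,-7],[0.7,0,0,0,-7],[0.7,0,0,0,-7],[0.7,0,0,0,-7],[0.7,0,0,0,-7],[0.7,0,0,0,-7],[0.7,0,0,0,-7]]
  ]
}}

```text
clock: 3.95
position: [0.5351, -0.3605, 0.3039]
ee_rot: [-0.554, -0.439, 0.554, -0.439]
ft_force: [-0.4, 0.0, -0.3]
grip_width: 0.294
```

{"fn": "arm_command", "kwargs": {
  "moves": [
    [[0.7,0,0,0,-7],[0.7,0,0,0,-7],[0.7,0,0,0,-5.5],[0.7,0,0,0,0],[0.7,0,0,0,0]]
  ]
}}

```text
clock: 4.37
position: [0.5351, -0.3605, 0.3039]
ee_rot: [0.474, 0.525, -0.474, 0.525]
ft_force: [0.1, 0.1, 0.4]
grip_width: 0.298
```

```bash
python3 - <<'E'
from h import *
to((0.5364,-.3592),.223,6)
snap('top','h1',(200,320,370,510),4); snap('side','h1s',(260,420,260,460),4)
E
```

```text
pos [ 0.5351 -0.3605  0.3039] th 5.8 F [0.1 0.1 0.4] w 0.298 clk 4.4
shift now [ 3.24  0.06 -0.05] turn -0.18836728595837826 shift after turn [ 3.24  0.06 -0.05]
```

{"fn": "arm_command", "kwargs": {
  "moves": [
    [[0.7,0.8,0,0,0],[0.7,0.8,0,0,0],[0.7,0.5,0,0,0],[0.7,0.4,0,0,0],[0.7,0.4,0,0,0],[0.7,0.3,0,0,0],[0.7,0,0,0,0]]
  ]
}}

```text
clock: 5.05
position: [0.5347, -0.3603, 0.2224]
ee_rot: [0.473, 0.526, -0.473, 0.525]
ft_force: [-0.9, 0.1, -0.5]
grip_width: 0.3
```

```bash
python3 - <<'E'
from h import *
to((0.5364,-.3592),.223,6)
snap('top','h2',(200,320,370,510),4); snap('side','h2s',(260,420,260,460),4)
E
```

```text
pos [ 0.5347 -0.3603  0.2224] th 6.0 F [-0.9  0.1 -0.5] w 0.3 clk 5.0
shift now [-0.02  0.07 -0.04] turn -0.018585260953159377 shift after turn [-0.02  0.07 -0.04]
```

View pics/h2s.png

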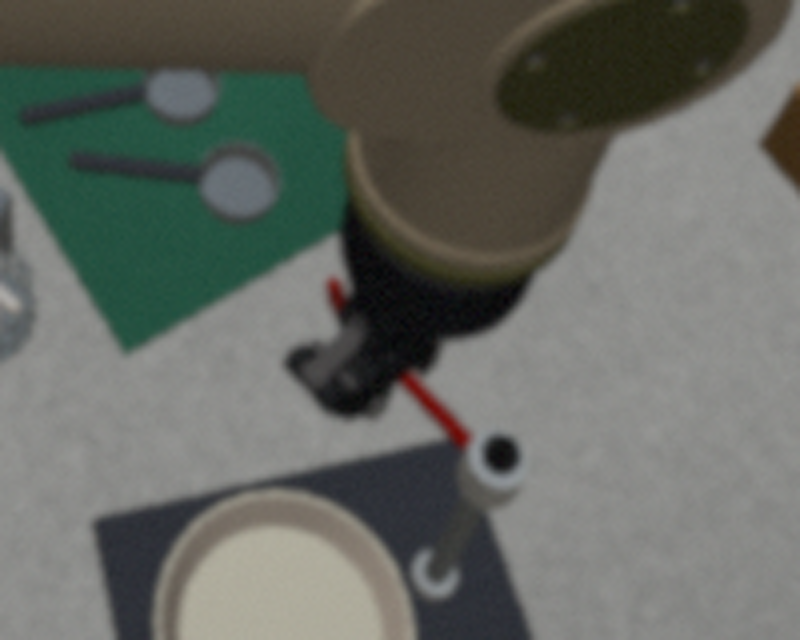

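{"fn": "arm_command", "kwargs": {
  "moves": [
    [[0.7,0,-0.24,0.01,-5.8],[0.7,0,-0.24,0.01,-5.8],[0.7,0,-0.25,0.01,-5.8],[0.7,0,-0.24,0.01,-5.8],[0.7,0,-0.25,0.01,-5.8],[0.7,0,-0.24,0.02,-5.8],[0.7,0,-0.25,0.01,-5.8],[0.7,0,-0.24,0.01,-5.8],[0.7,0,-0.25,0.02,-5.8],[0.7,0,-0.24,0.01,-5.8],[0.7,0,-0.25,0.01,-5.8],[0.7,0,-0.24,0.01,-6]]
  ]
}}

```text
clock: 6.15
position: [0.4835, -0.4056, 0.2253]
ee_rot: [0.085, 0.701, -0.086, 0.703]
ft_force: [2.0, 1.0, 0.2]
grip_width: 0.298
```

```bash
python3 - <<'E'
from h import *
to(STAND+.06*np.array([np.cos(HD),np.sin(HD)]),.2224,75.9)
snap('top','h3',(200,320,370,510),4); snap('side','h3s',(260,420,260,460),4)
E
```

```text
pos [ 0.4835 -0.4056  0.2253] th 76.1 F [2.  1.  0.2] w 0.298 clk 6.2
shift now [0.12 0.06 0.03] turn 0.18450578216499025 shift after turn [0.12 0.06 0.03]
```

View pics/h3s.png

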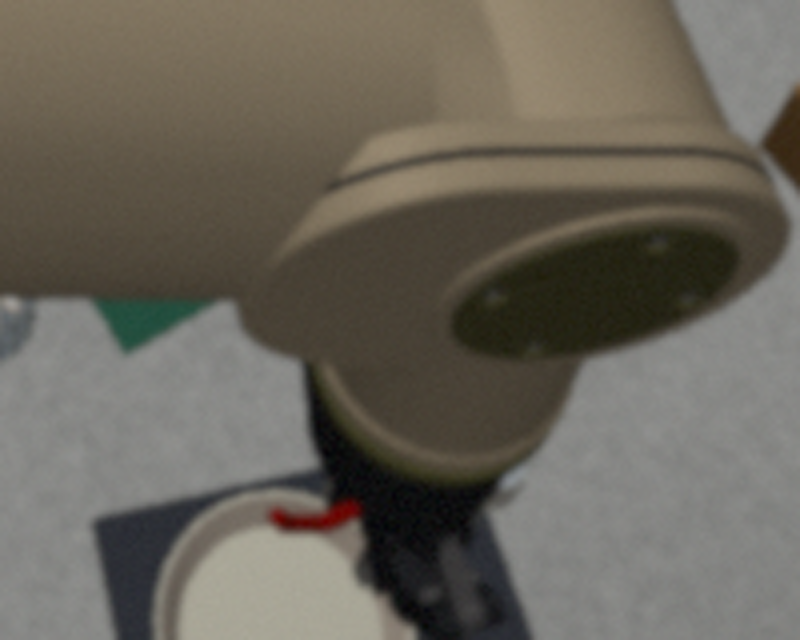

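{"fn": "arm_command", "kwargs": {
  "moves": [
    [[0.7,0.1,0.06,0.03,0.2],[1,0,0,0,0],[1,0,0,0,0],[1,0,0,0,0],[1,0,0,0,0],[1,0,0,0,0]]
  ],
  "force": 20
}}

```text
clock: 6.75
position: [0.4842, -0.4036, 0.2214]
ee_rot: [0.089, 0.702, -0.088, 0.701]
ft_force: [-0.9, 1.5, -1.1]
grip_width: 0.085
```

{"fn": "arm_command", "kwargs": {
  "moves": [
    [[0.7,0,0,0,0],[0.7,0,0,0,0],[0.7,0,0,0,0],[0.7,-0.4,0,0,0],[0.7,-0.8,0,0,0],[0.7,-1,0,0,0],[0.7,-1,0,0,0]]
  ]
}}

```text
clock: 7.33
position: [0.4838, -0.4041, 0.3029]
ee_rot: [0.089, 0.702, -0.089, 0.701]
ft_force: [0.9, -0.1, 0.9]
grip_width: 0.298
```

```bash
python3 - <<'E'
from h import *
to((.4255,-.176),.25,33)
E
```

```text
pos [ 0.4838 -0.4041  0.3029] th 75.6 F [ 0.9 -0.1  0.9] w 0.298 clk 7.3
shift now [ 2.12  8.26 -4.53] turn 42.59282326098045 shift after turn [ 2.12  3.01 -8.92]
```

{"fn": "arm_command", "kwargs": {
  "moves": [
    [[0,0,0.9,-0.5,0],[0,0,0.9,-0.5,0],[0,0,0.9,-0.5,0],[0,0,0.9,-0.5,0],[0,0,0.9,-0.5,0],[0,0,0.9,-0.5,0],[0,0,0.9,-0.5,0],[0,0,0.9,-0.5,0],[0,0,0.9,-0.5,0],[0,0,0,0,7],[0,0,0,0,7],[0,0,0,0,7]]
  ]
}}

```text
clock: 8.33
position: [0.4255, -0.1795, 0.3025]
ee_rot: [0.216, 0.673, -0.217, 0.674]
ft_force: [-0.2, -0.4, -0.2]
grip_width: 1.002
```

{"fn": "arm_command", "kwargs": {
  "moves": [
    [[0,0,0,0,7],[0,0,0,0,7],[0,0,0,0,7],[0,0,0,0,0.6],[0,0,0,0,0]]
  ]
}}

```text
clock: 8.75
position: [0.4255, -0.1799, 0.302]
ee_rot: [0.336, 0.622, -0.337, 0.622]
ft_force: [-0.8, -0.4, -0.5]
grip_width: 1.002
```

```bash
python3 - <<'E'
from h import *
to((.4245,-.1755),.142,33)
manip.camera('top');manip.camera('side')
for q,z in (('basket',0),('basket_bail',.097),('hook_seat',.159),('dish',.008)):
  for c in ('top','side'):
    for d in manip.pinpoint(q,c)[:2]: print(q,c,round(d['confidence'],2),at(c,d['pixel'],z)[:2].round(4))
snap('top','b1',(200,320,310,470),5); snap('side','b1s',(260,420,210,420),3.8)
E
```

```text
pos [ 0.4255 -0.1799  0.302 ] th 33.2 F [-0.8 -0.4 -0.5] w 1.002 clk 8.8
shift now [ 6.4   0.06 -0.17] turn 0.1764819646809883 shift after turn [ 6.4   0.06 -0.17]
basket top 0.57 [ 0.4218 -0.1742]
basket top 0.26 [0.5001 0.335 ]
basket side 0.93 [ 0.4336 -0.1698]
basket_bail top 0.7 [ 0.4135 -0.1696]
basket_bail side 0.82 [ 0.42   -0.1771]
basket_bail side 0.66 [0.7377 0.0267]
hook_seat top 0.71 [ 0.4729 -0.3967]
hook_seat side 0.93 [ 0.4749 -0.4022]
dish top 0.81 [ 0.4596 -0.4035]
dish side 0.68 [ 0.4658 -0.3948]
```

View pics/b1s.png

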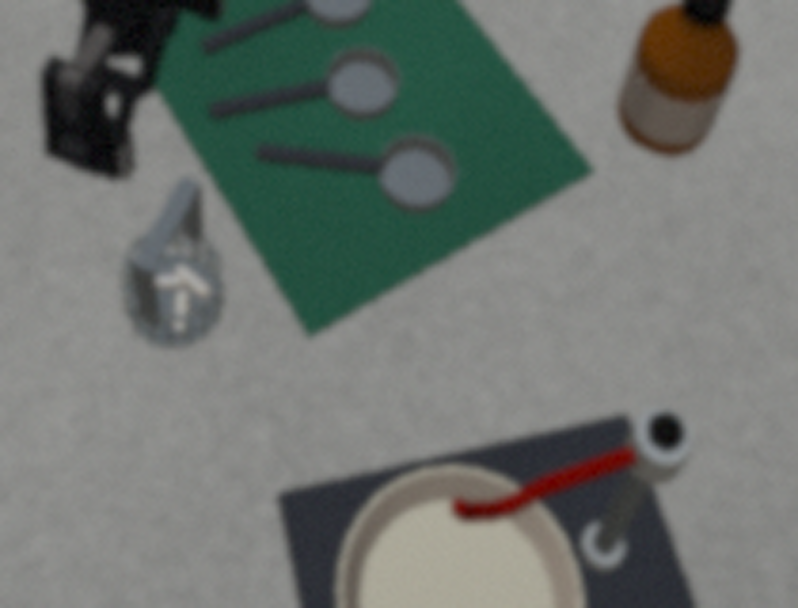

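View pics/b1.png

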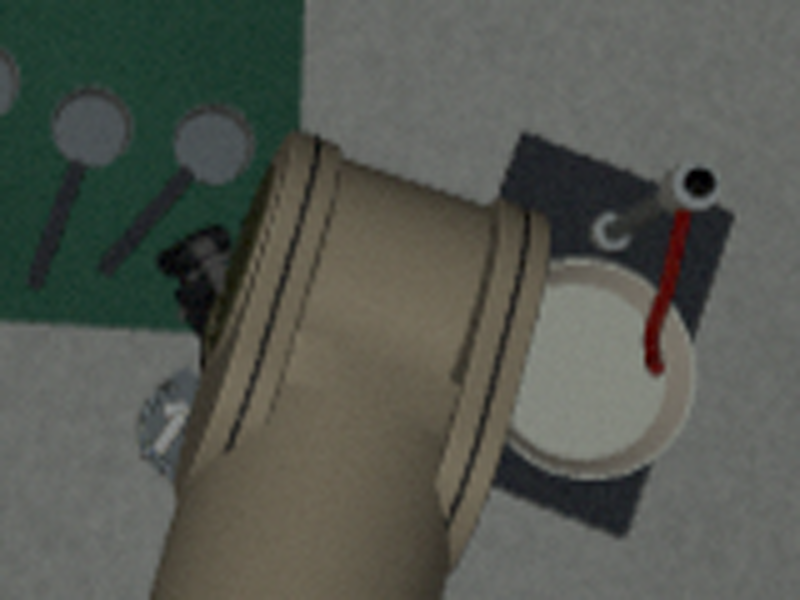

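```bash
python3 - <<'E'
from h import *
for c,p in(('top',(273.5,440.6)),('side',(393.8,330.6))):
    w=at(c,p,.178)[:2]; d=w-STAND; print(w,np.hypot(*d),np.degrees(np.arctan2(d[1],d[0])))
print(tri((273.5,440.6),(393.8,330.6)))
# bail ends side from picture
for x,y in((143,250),(190,188)): print(at('side',(260+y/3.8-.4,210+x/3.8-.4),.1)[:2])
E
```

```text
[ 0.44779712 -0.39479883] 0.09791539021146996 165.7506181163002
[ 0.44849112 -0.39499069] 0.09719551095688278 165.75954254335758
(array([ 0.44812823, -0.39490801,  0.17805726]), np.float64(0.0007063333150041945))
[ 0.4063339  -0.18443991]
[ 0.44558246 -0.16675914]
```

{"fn": "arm_command", "kwargs": {
  "moves": [
    [[0,0.8,0.06,-0.16,1.2],[0,0.9,0,0,0],[0,0.9,0,0,0],[0,0.8,0,0,0],[0,0.7,0,0,0],[0,0.6,0,0,0],[0,0.6,0,0,0],[0,0.6,0,0,0],[0,0.5,0,0,0],[0,0,0,0,0]]
  ]
}}

```text
clock: 10.18
position: [0.4233, -0.1754, 0.1393]
ee_rot: [0.344, 0.619, -0.344, 0.617]
ft_force: [-0.7, -0.5, -0.2]
grip_width: 1.001
```

{"fn": "arm_command", "kwargs": {
  "moves": [
    [[0.2,0,0,0,0],[0.4,0,0,0,0],[0.5,0,0,0,0],[0.5,0,0,0,0],[0.5,0,0,0,0],[0.5,0,0,0,0]]
  ],
  "force": 25
}}

```text
clock: 10.68
position: [0.425, -0.1762, 0.1424]
ee_rot: [0.344, 0.617, -0.344, 0.618]
ft_force: [-0.9, -0.1, 6.9]
grip_width: 0.666
```

```bash
python3 - <<'E'
from h import *
to((.4245,-.1755),.142,33)
snap('side','b2s',(260,420,210,420),3.8)
E
```

```text
pos [ 0.425  -0.1762  0.1424] th 31.8 F [-0.9 -0.1  6.9] w 0.666 clk 10.7
shift now [ 0.02 -0.   -0.03] turn -1.2133588187802218 shift after turn [ 0.02 -0.   -0.03]
```

View pics/b2s.png

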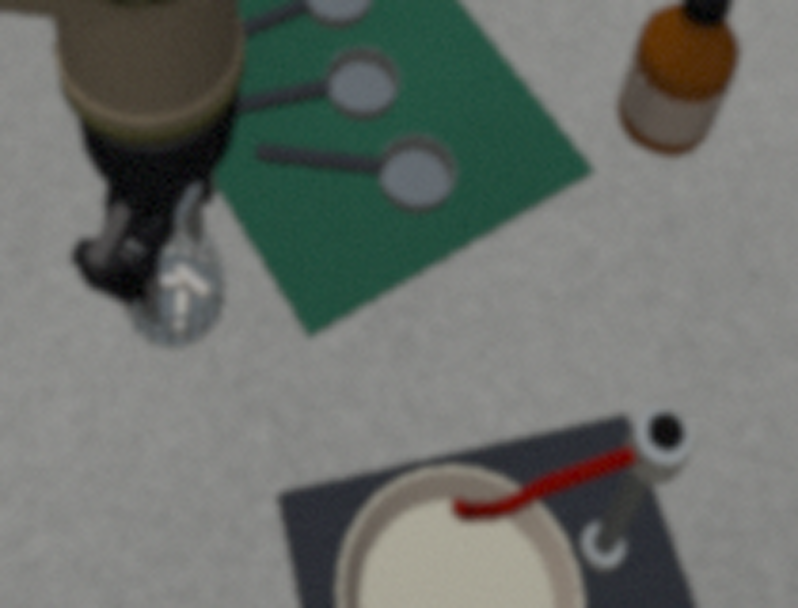

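{"fn": "arm_command", "kwargs": {
  "moves": [
    [[0.5,-0.3,0,0,0],[0.5,-0.6,0,0,0],[0.5,-0.8,0,0,0],[0.5,-0.9,0,0,0],[0.5,-0.9,0,0,0],[0.5,-0.4,0,0,0],[0.5,0,0,0,0]]
  ]
}}

```text
clock: 11.32
position: [0.4254, -0.1761, 0.2412]
ee_rot: [0.344, 0.616, -0.344, 0.619]
ft_force: [-1.2, 0.1, -1.2]
grip_width: 0.664
```

```bash
python3 - <<'E'
from h import *
to(STAND+.13*np.array([np.cos(HD),np.sin(HD)]),.240,75.8)
snap('side','b3s',(200,420,150,420),2.9)
E
```

```text
pos [ 0.4254 -0.1761  0.2412] th 31.8 F [-1.2  0.1 -1.2] w 0.664 clk 11.3
shift now [ 0.05 -4.75  6.99] turn -44.0072663170109 shift after turn [ 0.05 -8.27  1.73]
```

View pics/b3s.png

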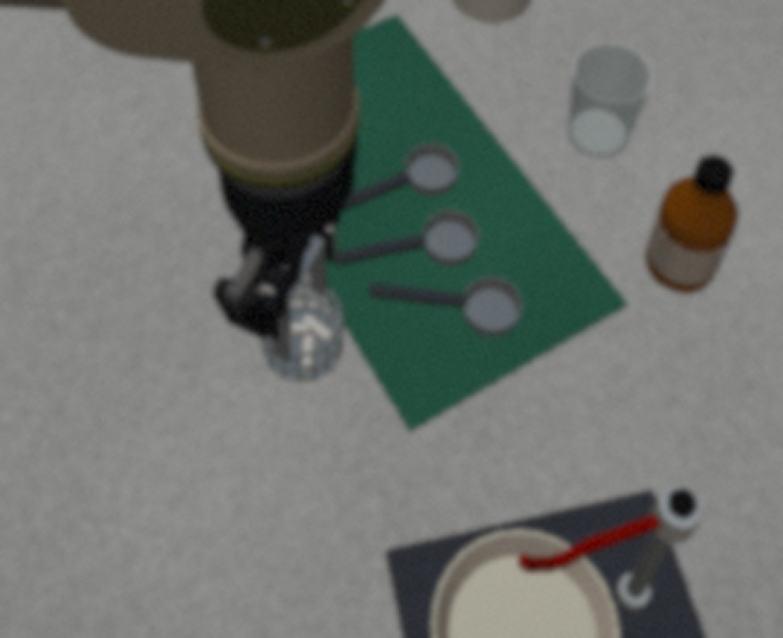

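{"fn": "arm_command", "kwargs": {
  "moves": [
    [[0.5,0,0,0,-5],[0.5,0,0,0,-6],[0.5,0,0,0,-7],[0.5,0,0,0,-7],[0.5,0,0,0,-7],[0.5,0,0,0,-7],[0.5,0,0,0,-5],[0.5,0,-0.3,0.1,0],[0.5,0,-0.5,0.1,0],[0.5,0,-0.7,0.1,0],[0.5,0,-0.8,0.2,0],[0.5,0,-0.8,0.2,0]]
  ]
}}

```text
clock: 12.37
position: [0.4217, -0.2573, 0.2381]
ee_rot: [0.089, 0.702, -0.089, 0.701]
ft_force: [0.6, 0.5, -1.5]
grip_width: 0.662
```

{"fn": "arm_command", "kwargs": {
  "moves": [
    [[0.5,0,-0.8,0.2,0],[0.5,0,-0.8,0.2,0],[0.5,0,-0.8,0.2,0],[0.5,0,-0.8,0.1,0],[0.5,0,-0.7,0.1,0],[0.5,0,-0.7,0.1,0],[0.5,0,-0.4,0.1,0],[0.5,0,-0.2,0,0],[0.5,0,0,0,0],[0.5,0,0,0,0]]
  ]
}}

```text
clock: 13.2
position: [0.4149, -0.3868, 0.2387]
ee_rot: [0.088, 0.702, -0.087, 0.702]
ft_force: [0.0, 1.1, -0.8]
grip_width: 0.661
```

```bash
python3 - <<'E'
from h import *
to(STAND+.13*np.array([np.cos(HD),np.sin(HD)]),.240,75.8)
to(STAND+.075*np.array([np.cos(HD),np.sin(HD)]),.240,75.8)
snap('side','b4s',(260,420,240,440),4);snap('top','b4',(220,320,360,470),5)
E
```

```text
pos [ 0.4149 -0.3868  0.2387] th 75.8 F [ 0.   1.1 -0.8] w 0.661 clk 13.2
shift now [-0.05 -0.    0.07] turn -0.0002068491793352223 shift after turn [-0.05 -0.    0.07]
pos [ 0.4149 -0.3868  0.2387] th 75.8 F [ 0.   1.1 -0.8] w 0.661 clk 13.2
shift now [-0.05  0.    2.27] turn -0.0002068491793352223 shift after turn [-0.05  0.    2.27]
```

View pics/b4s.png

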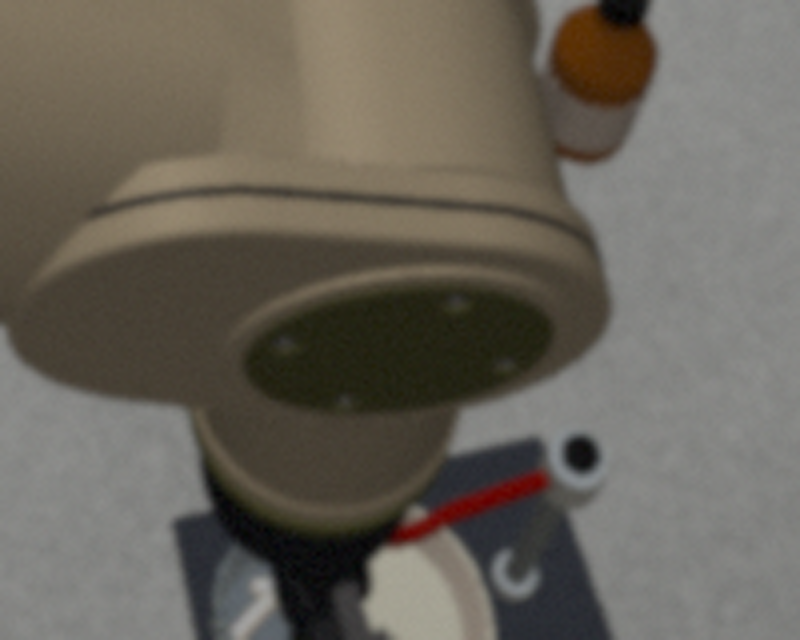

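View pics/b4.png

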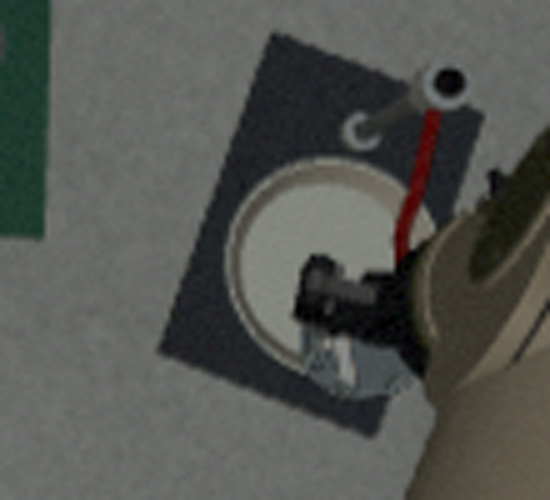

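{"fn": "arm_command", "kwargs": {
  "moves": [
    [[0.5,-0.05,0,0.2,0],[0.5,0,0,0.3,0],[0.5,0,0,0.3,0],[0.5,0,0,0.3,0],[0.5,0,0,0.3,0],[0.5,0,0,0.3,0],[0.5,0,0,0.3,0],[0.5,0,0,0.25,0],[0.5,0,0,0,0]]
  ]
}}

```text
clock: 14.05
position: [0.4706, -0.4011, 0.24]
ee_rot: [0.087, 0.701, -0.087, 0.702]
ft_force: [0.2, 0.4, -0.9]
grip_width: 0.662
```

```bash
python3 - <<'E'
from h import *
to(STAND+.075*np.array([np.cos(HD),np.sin(HD)]),.206,75.8)
snap('side','b5s',(300,420,280,420),5.5);snap('top','b5',(220,320,360,470),5)
E
```

```text
pos [ 0.4706 -0.4011  0.24  ] th 75.8 F [ 0.2  0.4 -0.9] w 0.662 clk 14.1
shift now [ 1.36  0.01 -0.03] turn 0.0495611190586942 shift after turn [ 1.36  0.01 -0.03]
```

View pics/b5s.png

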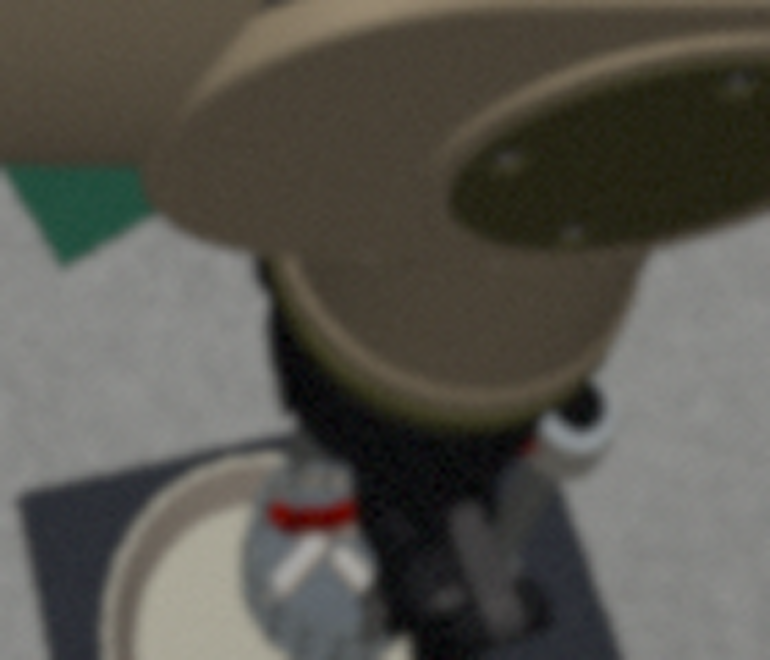

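View pics/b5.png

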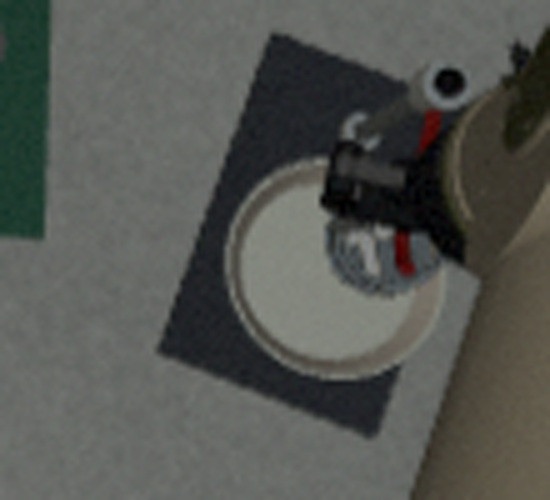

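{"fn": "arm_command", "kwargs": {
  "moves": [
    [[0.5,0.3,0,0,0],[0.5,0.3,0,0,0],[0.5,0.3,0,0,0],[0.5,0.2,0,0,0],[0.5,0.15,0,0,0],[0.5,0.1,0,0,0],[0.5,0,0,0,0]]
  ]
}}

```text
clock: 14.73
position: [0.4697, -0.4013, 0.2064]
ee_rot: [0.087, 0.701, -0.087, 0.702]
ft_force: [1.5, -0.4, -0.5]
grip_width: 0.664
```

{"fn": "arm_command", "kwargs": {
  "moves": [
    [[0.5,0.05,0,0,0],[0.5,0,0,0,0]]
  ]
}}

```text
clock: 14.9
position: [0.4699, -0.4013, 0.2059]
ee_rot: [0.087, 0.701, -0.088, 0.702]
ft_force: [1.0, -1.0, 3.8]
grip_width: 0.663
```

{"fn": "arm_command", "kwargs": {
  "moves": [
    [[0.3,0,0,0,0],[0.25,0,0,0,0],[0.2,0,0,0,0],[0.1,0,0,0,0],[0,0,0,0,0],[0,0,0,0,0],[0,0,0,0,0]]
  ]
}}

```text
clock: 15.48
position: [0.4692, -0.4012, 0.2051]
ee_rot: [0.087, 0.702, -0.087, 0.702]
ft_force: [-0.6, 0.1, 0.5]
grip_width: 0.996
```

```bash
python3 - <<'E'
from h import *
to(STAND+.075*np.array([np.cos(HD),np.sin(HD)]),.206,75.8)
snap('side','b6s',(300,420,280,420),5.5);snap('top','b6',(220,320,360,470),5)
E
```

```text
pos [ 0.4692 -0.4012  0.2051] th 75.8 F [-0.6  0.1  0.5] w 0.996 clk 15.5
shift now [-0.04  0.03  0.02] turn -0.001327055614751771 shift after turn [-0.04  0.03  0.02]
```

View pics/b6s.png

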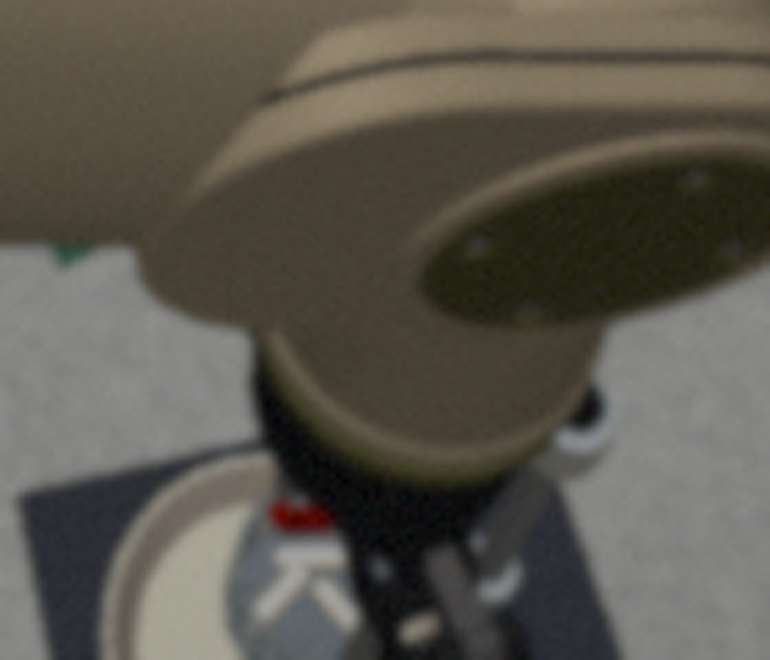

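View pics/b6.png

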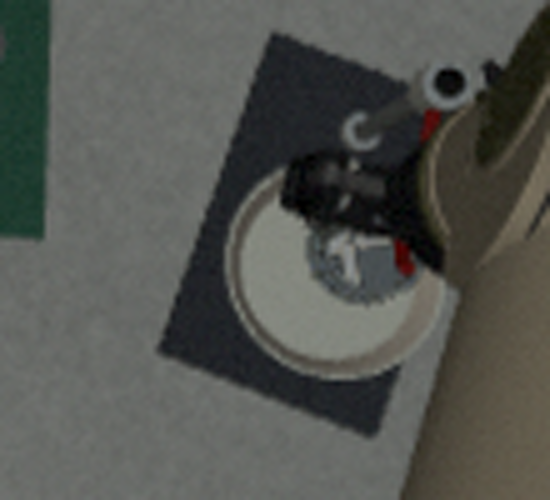

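Released, and the basket stays on the hook. I'll lift straight up, then back off towards the pans.

{"fn": "arm_command", "kwargs": {
  "moves": [
    [[0,-0.3,0,0,0],[0,-0.4,0,0,0],[0,-0.6,0,0,0],[0,-0.8,0,0,0],[0,-0.9,0,0,0],[0,-0.9,0,0,0],[0,0,0.9,0,0],[0,0,0.9,0,0],[0,0,0.9,0,0],[0,0,0.9,0,0],[0,0,0.9,0,0],[0,0,0.9,0,0]]
  ]
}}

```text
clock: 16.58
position: [0.5027, -0.2691, 0.304]
ee_rot: [0.087, 0.701, -0.088, 0.702]
ft_force: [0.1, -0.7, 0.3]
grip_width: 0.999
```

```bash
python3 - <<'E'
from h import *
to(STAND+.075*np.array([np.cos(HD),np.sin(HD)]),.206,75.8)
snap('side','b7s',(220,420,220,460),3.3);snap('top','b7',(160,310,290,490),4)
for q in('pan1','pan1_grip'):
  for c in('top','side'):
    for d in manip.pinpoint(q,c)[:5]: print(q,c,round(d['confidence'],2),at(c,d['pixel'],.014 if 'g' in q else 0)[:2])
E
```

```text
pos [ 0.5027 -0.2691  0.304 ] th 75.8 F [ 0.1 -0.7  0.3] w 0.999 clk 16.6
shift now [ 3.92 -5.42  0.02] turn 0.009573064164698053 shift after turn [ 3.92 -5.42  0.02]
pan1 top 0.72 [ 0.59248706 -0.12319952]
pan1 top 0.72 [ 0.62214003 -0.05542393]
pan1 top 0.64 [ 0.58935245 -0.1987702 ]
pan1 side 0.8 [ 0.60308246 -0.12113957]
pan1 side 0.56 [ 0.59539711 -0.19102382]
pan1 side 0.49 [ 0.62740189 -0.0517596 ]
pan1 side 0.25 [ 0.48862761 -0.38558192]
pan1_grip top 0.59 [ 0.52667164 -0.1280194 ]
pan1_grip side 0.57 [ 0.52919685 -0.1384868 ]
```

View pics/b7s.png

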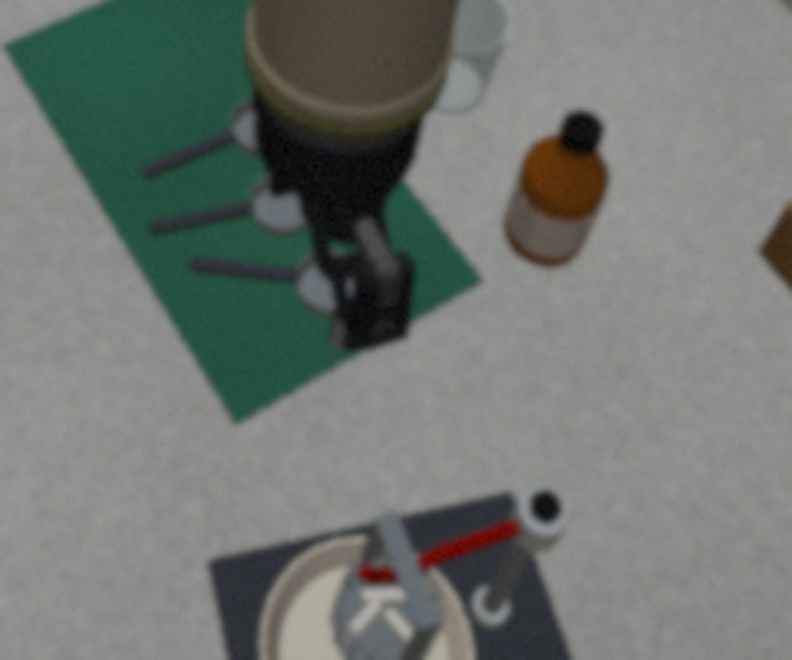

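View pics/b7.png

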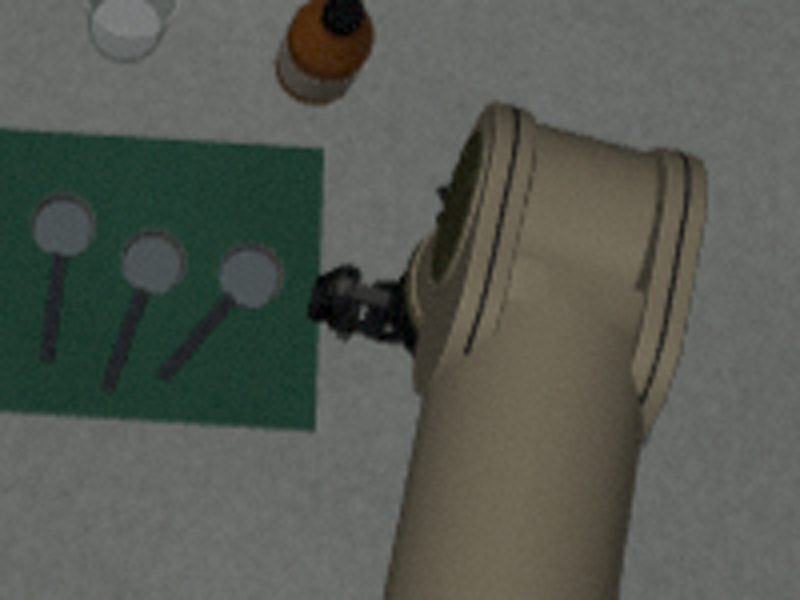

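```bash
python3 - <<'E'
from h import *
t=lambda p:(170+p[1]/3.3-.4,230+p[0]/3.3-.4); s=lambda p:(200+p[1]/2.7-.4,220+p[0]/2.7-.4)
T={'A':((250,153),(237,264)),'B':((324,184),(289,289)),'C':((405,195),(336,277))}
S={'A':((213,157),(120,195)),'B':((230,222),(125,240)),'C':((269,286),(157,270))}
for k in 'ABC':
    for c,D,f in(('top',T,t),('side',S,s)):
        a=at(c,f(D[k][0]),.014)[:2]; b=at(c,f(D[k][1]),.016)[:2]; d=a-b
        print(k,c,a.round(4),b.round(4),round(np.hypot(*d),4),'phi',np.degrees(np.arctan2(d[1],d[0])).round(1),'grip80',(a-d/np.hypot(*d)*.08).round(4))
for y in(-.075,0.0,.075): print(y,'grip stage',lamp(-.02-.08,y),lamp(-.17-.03,y))
E
```

```text
A top [ 0.6214 -0.0554] [ 0.5222 -0.0461] 0.0996 phi -5.3 grip80 [ 0.5417 -0.048 ]
A side [ 0.6213 -0.0565] [ 0.5253 -0.0468] 0.0965 phi -5.8 grip80 [ 0.5417 -0.0485]
B top [ 0.5955 -0.1209] [ 0.5018 -0.0916] 0.0982 phi -17.4 grip80 [ 0.5191 -0.097 ]
B side [ 0.5949 -0.123 ] [ 0.5051 -0.0893] 0.0959 phi -20.6 grip80 [ 0.52   -0.0949]
C top [ 0.5877 -0.1919] [ 0.5134 -0.132 ] 0.0954 phi -38.8 grip80 [ 0.5254 -0.1417]
C side [ 0.5873 -0.1932] [ 0.5134 -0.1294] 0.0977 phi -40.8 grip80 [ 0.5267 -0.141 ]
-0.075 grip stage [0.59921083 0.20310961] [0.56456638 0.10930257]
0.0 grip stage [0.52885555 0.22909295] [0.49421109 0.13528591]
0.075 grip stage [0.45850026 0.25507629] [0.42385581 0.16126925]
```

```bash
python3 - <<'E'
from h import *
to((.5417,-.0483),.20,-95.5)
E
```

```text
pos [ 0.5022 -0.2714  0.3032] th 75.7 F [ 0.1 -0.4 -0.1] w 1.002 clk 16.9
shift now [ 4.13  9.04 -0.67] turn 171.22458671403137 shift after turn [ 4.13 -9.03 -0.72]
```

{"fn": "arm_command", "kwargs": {
  "moves": [
    [[0.6,0,0.9,-0.07,0],[0.6,0,0.9,-0.07,0],[0.6,0,0.9,-0.07,0],[0.6,0,0.9,-0.07,0],[0.6,0,0.9,-0.07,0],[0.6,0,0.9,-0.07,0],[0.6,0,0.9,-0.07,0],[0.6,0,0.9,-0.07,0],[0.6,0,0.9,-0.06,0],[0.6,0,0.9,-0.05,0],[0.6,0,0,0,7.1],[0.6,0,0,0,7.1]]
  ]
}}

```text
clock: 17.88
position: [0.5416, -0.0475, 0.3029]
ee_rot: [0.175, 0.685, -0.175, 0.685]
ft_force: [0.3, -0.5, -0.7]
grip_width: 0.403
```

{"fn": "arm_command", "kwargs": {
  "moves": [
    [[0.6,0,0,0,7.1],[0.6,0,0,0,7.1],[0.6,0,0,0,7.1],[0.6,0,0,0,7.1],[0.6,0,0,0,7.1],[0.6,0,0,0,7.1],[0.6,0,0,0,7.1],[0.6,0,0,0,7.1],[0.6,0,0,0,7.1],[0.6,0,0,0,7.1],[0.6,0,0,0,7.1],[0.6,0,0,0,7.1]]
  ]
}}

```text
clock: 18.88
position: [0.5415, -0.0493, 0.3028]
ee_rot: [0.593, 0.385, -0.593, 0.385]
ft_force: [-0.2, 0.2, -0.4]
grip_width: 0.399
```

{"fn": "arm_command", "kwargs": {
  "moves": [
    [[0.6,0,0,0,7.1],[0.6,0,0,0,7.1],[0.6,0,0,0,7.1],[0.6,0,0,0,7.1],[0.6,0,0,0,7.1],[0.6,0,0,0,7.1],[0.6,0,0,0,7.1],[0.6,0,0,0,7.1],[0.6,0,0,0,7.1],[0.6,0,0,0,7.1],[0.6,0,0,0,0],[0.6,0,0,0,0]]
  ]
}}

```text
clock: 19.88
position: [0.5415, -0.0489, 0.3028]
ee_rot: [0.707, -0.027, -0.707, -0.027]
ft_force: [-0.4, 0.2, -0.6]
grip_width: 0.401
```

```bash
python3 - <<'E'
from h import *
to((.5417,-.0483),.076,-95.5)
snap('side','p1s',(180,380,200,440),3.3);snap('top','p1',(160,310,230,430),4)
E
```

```text
pos [ 0.5415 -0.0489  0.3028] th -94.4 F [-0.4  0.2 -0.6] w 0.401 clk 19.9
shift now [ 9.07 -0.02 -0.01] turn 1.0597573856230724 shift after turn [ 9.07 -0.02 -0.01]
```

View pics/p1s.png

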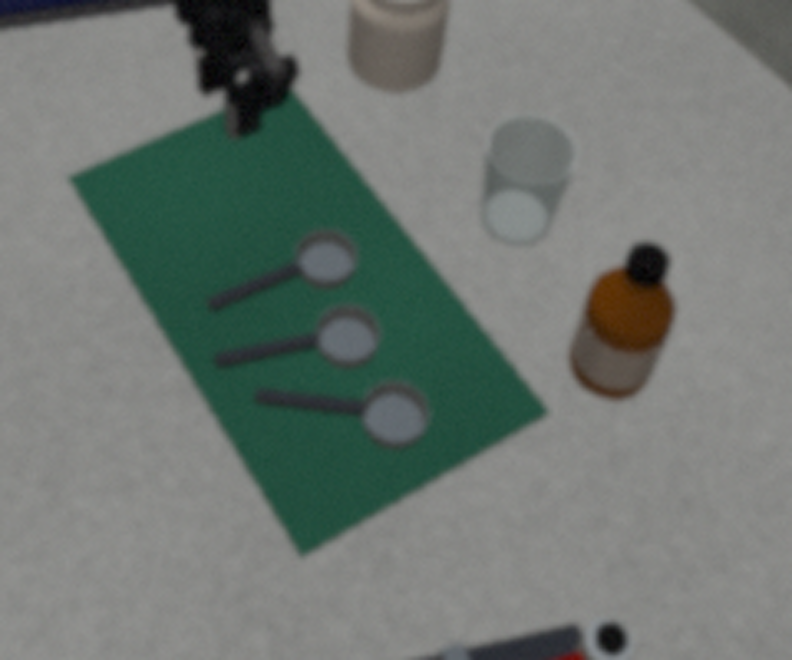

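{"fn": "arm_command", "kwargs": {
  "moves": [
    [[0.6,1,0,0,1],[0.6,1,0,0,0],[0.6,1,0,0,0],[0.6,1,0,0,0],[0.6,1,0,0,0],[0.6,1,0,0,0],[0.6,0.9,0,0,0],[0.6,0.8,0,0,0],[0.6,0.6,0,0,0],[0.6,0.4,0,0,0],[0.6,0.3,0,0,0],[0.6,0,0,0,0]]
  ]
}}

```text
clock: 20.98
position: [0.5409, -0.0482, 0.0766]
ee_rot: [-0.706, 0.034, 0.707, 0.034]
ft_force: [0.2, 1.0, 0.1]
grip_width: 0.399
```

{"fn": "arm_command", "kwargs": {
  "moves": [
    [[1,0,0,0,0],[1,0,0,0,0],[1,0,0,0,0],[1,0,0,0,0],[1,0,0,0,0]]
  ],
  "force": 50
}}

```text
clock: 21.4
position: [0.5419, -0.0482, 0.0784]
ee_rot: [0.707, -0.035, -0.706, -0.034]
ft_force: [1.4, -0.0, 0.2]
grip_width: 0.104
```

```bash
python3 - <<'E'
from h import *
to(lamp(-.20,-.075),.083,-20.3)
snap('side','p2s',(180,380,200,440),3.3);snap('top','p2',(160,310,230,430),4)
E
```

```text
pos [ 0.5419 -0.0482  0.0784] th -95.6 F [ 1.4 -0.   0.2] w 0.104 clk 21.4
shift now [-0.18 -6.36 -0.29] turn -75.29990692219057 shift after turn [-0.18 -1.34 -6.22]
```

View pics/p2s.png

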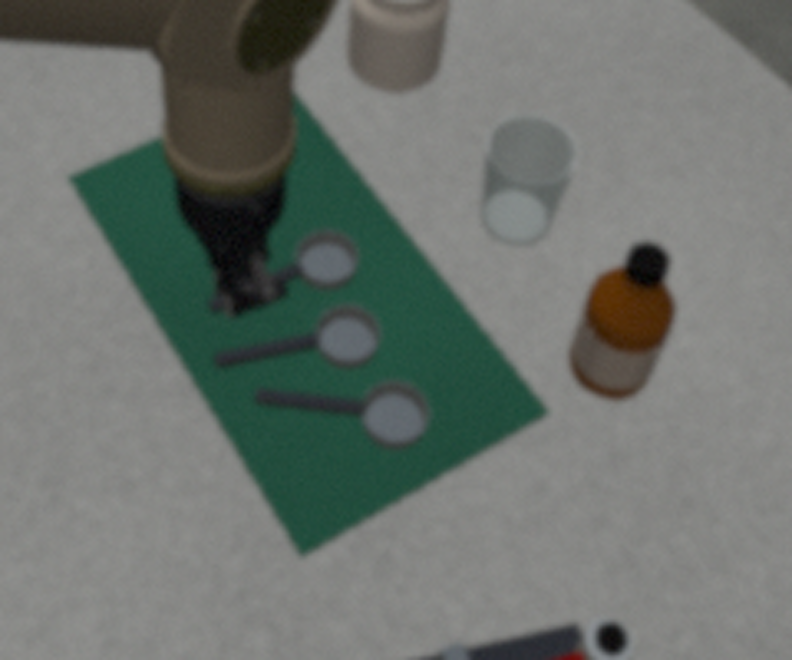

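View pics/p2.png

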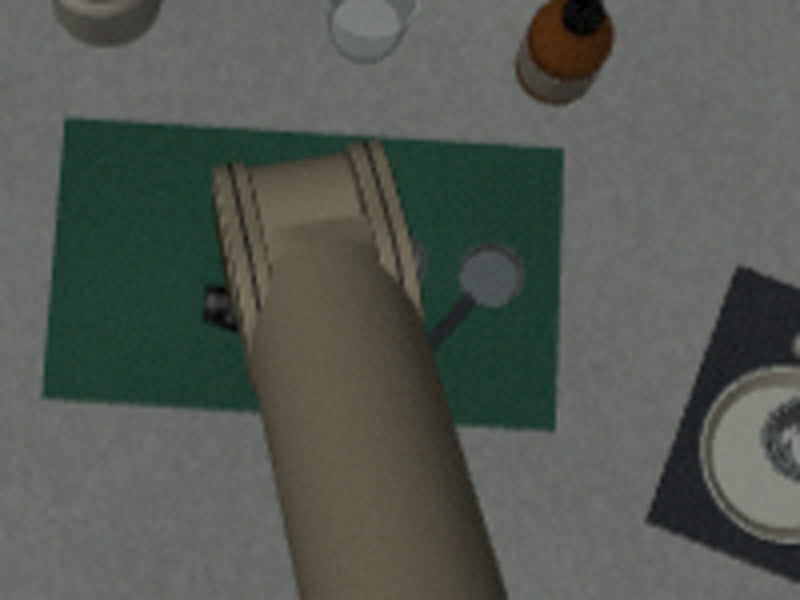

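{"fn": "arm_command", "kwargs": {
  "moves": [
    [[1,-0.15,0,0,0],[1,-0.15,0,0,0],[1,0,-0.5,0,0],[1,0,-0.8,-0.05,0],[1,0,-0.8,-0.05,0],[1,0,-0.8,-0.05,0],[1,0,-0.8,-0.05,0],[1,0,-0.8,-0.05,0],[1,0,-0.8,-0.02,0],[1,0,-0.6,-0.02,0],[1,0,-0.4,0,0],[1,0,0,0,0]]
  ]
}}

```text
clock: 22.5
position: [0.5635, 0.1114, 0.0853]
ee_rot: [-0.706, 0.033, 0.706, 0.034]
ft_force: [0.2, 0.1, -0.0]
grip_width: 0.097
```

{"fn": "arm_command", "kwargs": {
  "moves": [
    [[1,0,0,0,-4],[1,0,0,0,-6],[1,0,0,0,-7],[1,0,0,0,-7],[1,0,0,0,-7],[1,0,0,0,-7],[1,0,0,0,-7],[1,0,0,0,-7],[1,0,0,0,-7],[1,0,0,0,-7],[1,0,0,0,-6],[1,0,0,0,-3]]
  ]
}}

```text
clock: 23.5
position: [0.5638, 0.1066, 0.0849]
ee_rot: [-0.58, -0.404, 0.581, -0.404]
ft_force: [0.3, -0.1, -0.5]
grip_width: 0.094
```

```bash
python3 - <<'E'
from h import *
to(lamp(-.10,-.075),.080,-20.3)
snap('side','p3s',(130,330,180,420),3.3);snap('top','p3',(150,310,120,320),4)
E
```

```text
pos [0.5638 0.1066 0.0849] th -20.3 F [ 0.3 -0.1 -0.5] w 0.094 clk 23.5
shift now [ 0.2  -0.01 -4.11] turn -0.030584345759535836 shift after turn [ 0.2  -0.01 -4.11]
```

View pics/p3s.png

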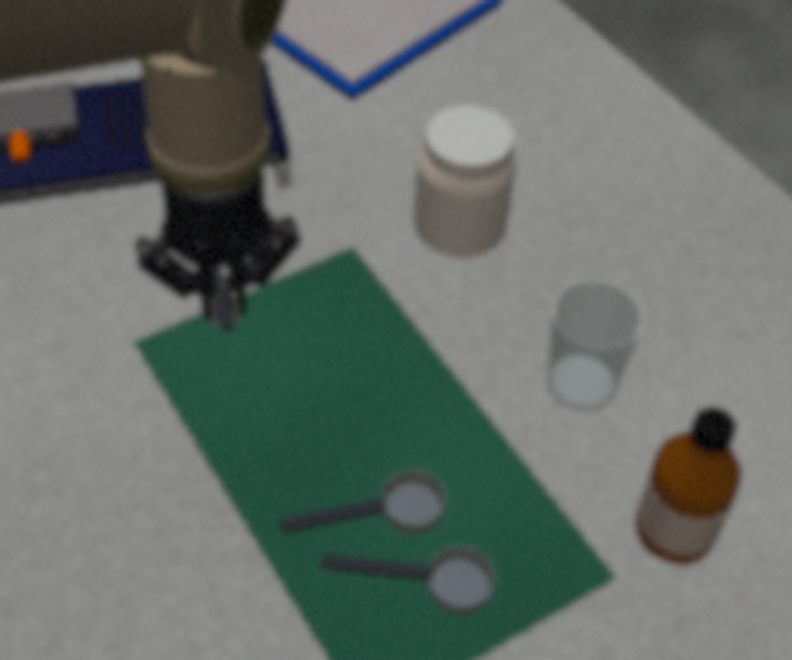

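View pics/p3.png

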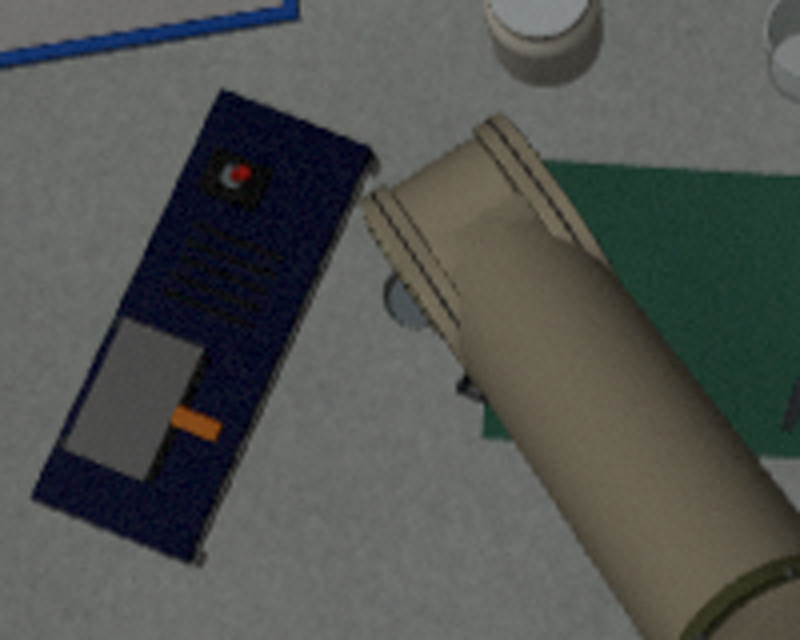

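{"fn": "arm_command", "kwargs": {
  "moves": [
    [[1,0.15,0,-0.2,0],[1,0,0,-0.4,0],[1,0,0,-0.5,0],[1,0,0,-0.5,0],[1,0,0,-0.5,0],[1,0,0,-0.5,0],[1,0,0,-0.4,0],[1,0,0,-0.3,0],[1,0,0,-0.3,0],[1,0,0,-0.2,0],[1,0,0,-0.1,0],[1,0,0,0,0]]
  ]
}}

```text
clock: 24.6
position: [0.5983, 0.1996, 0.0814]
ee_rot: [0.581, 0.403, -0.581, 0.403]
ft_force: [-0.2, 0.3, -0.5]
grip_width: 0.097
```

```bash
python3 - <<'E'
from h import *
to(lamp(-.10,-.075),.078,-20.3)
snap('side','p4s',(130,230,150,300),5);snap('top','p4',(150,310,120,320),4)
E
```

```text
pos [0.5983 0.1996 0.0814] th -20.6 F [-0.2  0.3 -0.5] w 0.097 clk 24.6
shift now [ 0.14 -0.02 -0.14] turn -0.28324467708043244 shift after turn [ 0.14 -0.01 -0.14]
```

View pics/p4s.png

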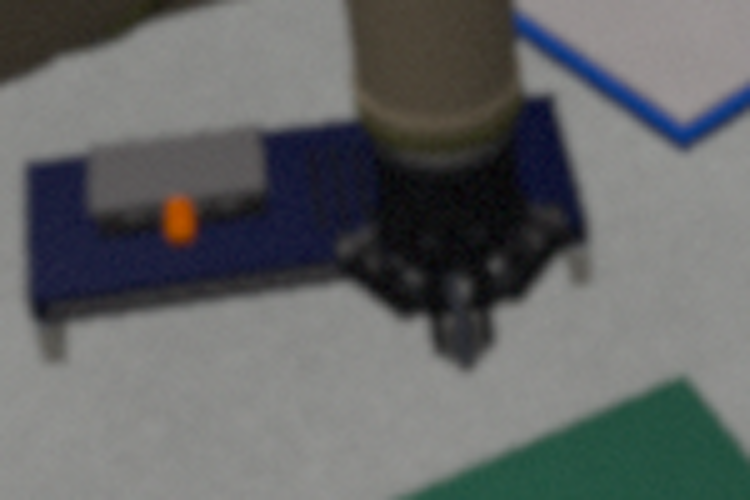

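View pics/p4.png

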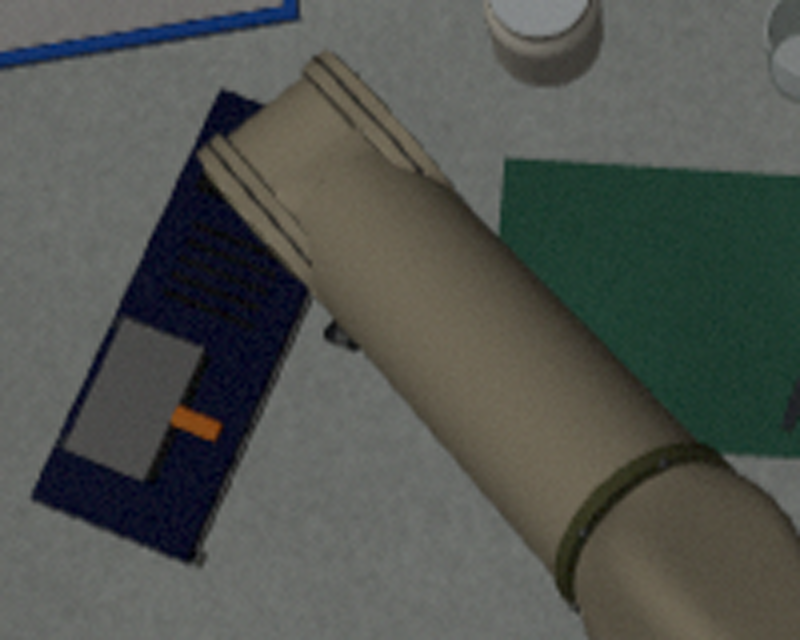

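{"fn": "arm_command", "kwargs": {
  "moves": [
    [[1,0,0,-0.1,0],[1,0,0,-0.1,0],[1,0.08,0,0,0],[1,0.07,0,0,0],[1,0,0,0,0]]
  ]
}}

```text
clock: 25.12
position: [0.6001, 0.204, 0.0777]
ee_rot: [0.581, 0.403, -0.581, 0.403]
ft_force: [-1.5, 0.2, 4.8]
grip_width: 0.1
```

```bash
python3 - <<'E'
from h import *
to(lamp(-.10,-.075),.078,-20.3)
print(tolamp(pose()[0]))
E
```

```text
pos [0.6001 0.204  0.0777] th -20.6 F [-1.5  0.2  4.8] w 0.1 clk 25.1
shift now [-0.01 -0.02  0.05] turn -0.30152988208203624 shift after turn [-0.01 -0.02  0.05]
[-0.09887452 -0.07557829]
```

{"fn": "arm_command", "kwargs": {
  "moves": [
    [[0.6,0,0,0,0],[0.6,0,0,0,0],[0.6,0,0,0,0],[0.6,-0.5,0,0,0],[0.6,-0.8,0,0.5,0],[0.6,-0.9,0,1,0],[0.6,-0.9,0,1,0],[0.6,-0.9,0,1,0],[0.6,0,0,1,0],[0.6,0,0,1,0],[0.6,0,0,1,0],[0.6,0,0,1,0]]
  ]
}}

```text
clock: 26.12
position: [0.5336, 0.0274, 0.1787]
ee_rot: [0.581, 0.402, -0.581, 0.403]
ft_force: [0.6, 0.1, 0.1]
grip_width: 0.397
```

```bash
python3 - <<'E'
from h import *
to((.5195,-.096),.076,-109)
snap('side','p5s',(130,330,150,400),3.2);snap('top','p5',(150,310,120,320),4)
manip.camera('top');manip.camera('side')
for c in('top','side'):
    for d in manip.pinpoint('pan1',c)[:5]: print(c,round(d['confidence'],2),at(c,d['pixel'],0)[:2],tolamp(at(c,d['pixel'],0)))
E
```

```text
pos [0.5336 0.0274 0.1787] th -20.6 F [0.6 0.1 0.1] w 0.397 clk 26.1
shift now [4.11 1.21 4.82] turn 88.40776544749093 shift after turn [ 4.11  4.85 -1.07]
top 0.52 [ 0.59224827 -0.11503002] [-0.40084954 -0.17868636]
side 0.82 [ 0.59191794 -0.19219229] [-0.47334762 -0.20510894]
side 0.8 [ 0.60348975 -0.12872944] [-0.40980601 -0.19397775]
```

View pics/p5s.png

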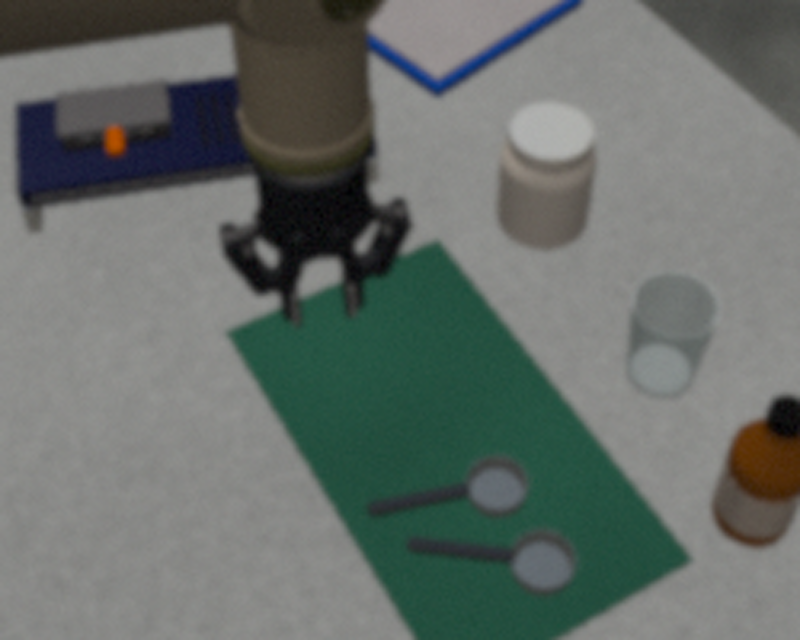

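View pics/p5.png

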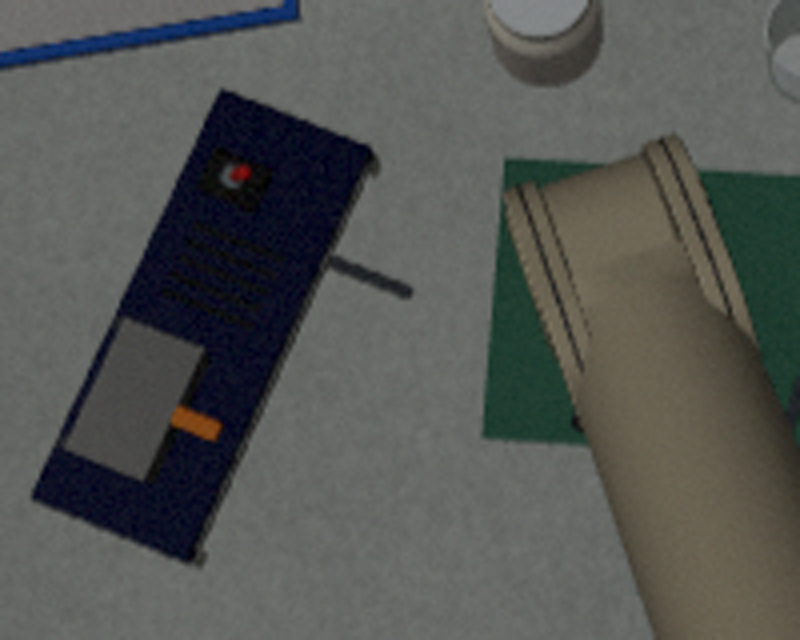

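{"fn": "arm_command", "kwargs": {
  "moves": [
    [[0.6,0,0.2,0.8,0],[0.6,0,0.2,0.8,0],[0.6,0,0.2,0.8,0],[0.6,0,0.2,0.8,0],[0.6,0,0.2,0.8,0],[0.6,0,0.2,0.8,0],[0.6,0,0,0,7],[0.6,0,0,0,7],[0.6,0,0,0,7],[0.6,0,0,0,7],[0.6,0,0,0,7],[0.6,0,0,0,7]]
  ]
}}

```text
clock: 27.42
position: [0.5204, -0.093, 0.1778]
ee_rot: [0.687, 0.166, -0.687, 0.166]
ft_force: [0.2, -0.5, 0.9]
grip_width: 0.401
```

{"fn": "arm_command", "kwargs": {
  "moves": [
    [[0.6,0,0,0,7],[0.6,0,0,0,7],[0.6,0,0,0,7],[0.6,0,0,0,7],[0.6,0,0,0,7],[0.6,0,0,0,7],[0.6,0,0,0,4.4],[0.6,0,0,0,0],[0.6,0,0,0,0]]
  ]
}}

```text
clock: 28.17
position: [0.5203, -0.0933, 0.1778]
ee_rot: [0.698, -0.115, -0.698, -0.115]
ft_force: [0.4, 0.2, -0.3]
grip_width: 0.403
```

```bash
python3 - <<'E'
from h import *
to((.5195,-.096),.076,-109)
snap('side','p6s',(180,380,200,440),3.3)
print(tolamp(at('top',(223.0,222.3),.016)))
E
```

```text
pos [ 0.5203 -0.0933  0.1778] th -108.7 F [ 0.4  0.2 -0.3] w 0.403 clk 28.2
shift now [ 4.07  0.11 -0.  ] turn 0.2701586610463096 shift after turn [ 4.07  0.11 -0.  ]
[-0.11959705 -0.07574108]
```

View pics/p6s.png

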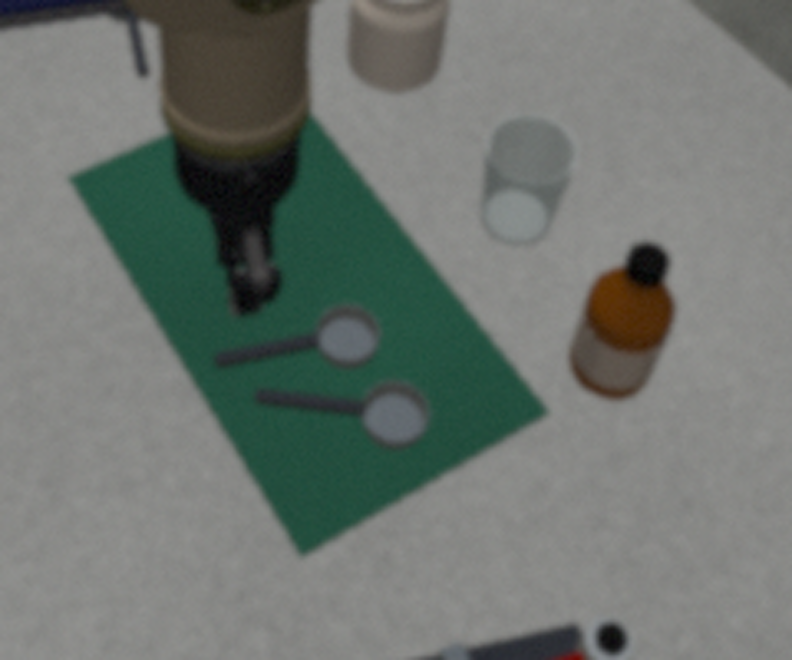

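{"fn": "arm_command", "kwargs": {
  "moves": [
    [[0.6,0.4,0.1,0,0.3],[0.6,0.8,0,0,0],[0.6,0.8,0,0,0],[0.6,0.7,0,0,0],[0.6,0.6,0,0,0],[0.6,0.4,0,0,0],[0.6,0.35,0,0,0],[0.6,0,0,0,0],[1,0,0,0,0],[1,0,0,0,0],[1,0,0,0,0],[1,0,0,0,0]]
  ],
  "force": 50
}}

```text
clock: 29.22
position: [0.5196, -0.097, 0.0772]
ee_rot: [0.698, -0.119, -0.697, -0.118]
ft_force: [0.6, 0.0, -0.4]
grip_width: 0.096
```

```bash
python3 - <<'E'
from h import *
to(lamp(-.20,0),.084,-20.3)
snap('side','p7s',(180,380,200,440),3.3)
E
```

```text
pos [ 0.5196 -0.097   0.0772] th -109.3 F [ 0.6  0.  -0.4] w 0.096 clk 29.2
shift now [-0.27 -8.43  4.03] turn -88.99721745572502 shift after turn [-0.27 -4.18 -8.36]
```

View pics/p7s.png

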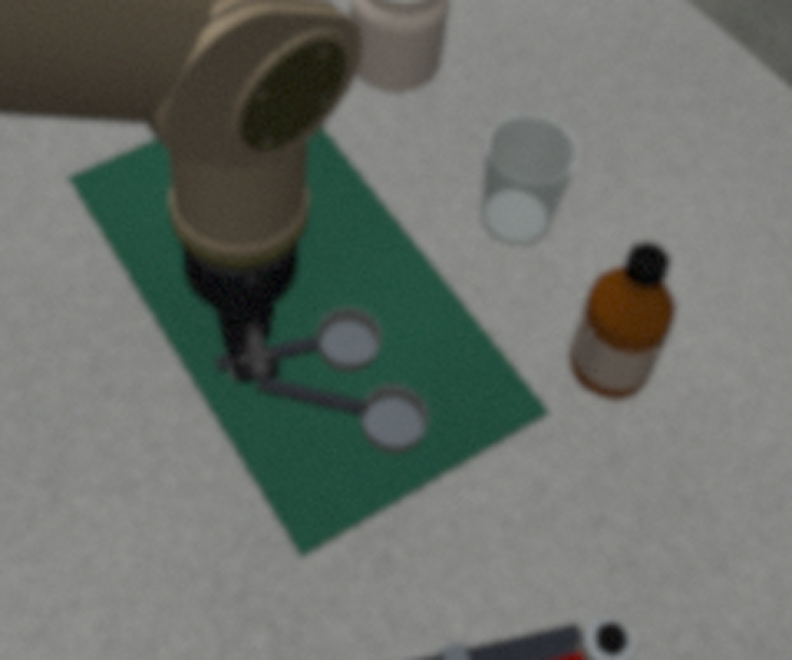

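```bash
python3 - <<'E'
from h import *
to(lamp(-.23,0.01),.084,-20.3)
E
```

```text
pos [ 0.5196 -0.097   0.0771] th -109.3 F [ 1.  -0.4  0. ] w 0.098 clk 29.3
shift now [-0.28 -7.24  4.45] turn -88.99752129266912 shift after turn [-0.28 -4.57 -7.16]
```

{"fn": "arm_command", "kwargs": {
  "moves": [
    [[1,-0.14,0,0,0],[1,-0.14,0,0,0],[1,0,-0.5,0.3,0],[1,0,-0.8,0.5,0],[1,0,-0.8,0.5,0],[1,0,-0.8,0.5,0],[1,0,-0.8,0.5,0],[1,0,-0.8,0.5,0],[1,0,-0.8,0.5,0],[1,0,-0.8,0.5,0],[1,0,-0.7,0.4,0],[1,0,-0.4,0.3,0]]
  ]
}}

```text
clock: 30.27
position: [0.472, 0.1127, 0.084]
ee_rot: [0.697, -0.117, -0.697, -0.118]
ft_force: [-0.3, -0.5, -0.4]
grip_width: 0.099
```

{"fn": "arm_command", "kwargs": {
  "moves": [
    [[1,0,0,0,-4],[1,0,0,0,-6],[1,0,0,0,-7],[1,0,0,0,-7],[1,0,0,0,-7],[1,0,0,0,-7],[1,0,0,0,-7],[1,0,0,0,-7],[1,0,0,0,-7],[1,0,0,0,-7],[1,0,0,0,-7],[1,0,0,0,-7]]
  ]
}}

```text
clock: 31.27
position: [0.4725, 0.11, 0.0838]
ee_rot: [0.609, 0.359, -0.609, 0.359]
ft_force: [-0.2, -0.2, -0.9]
grip_width: 0.099
```

{"fn": "arm_command", "kwargs": {
  "moves": [
    [[1,0,0,0,-6],[1,0,0,0,-3],[1,0,0,0,0]]
  ]
}}

```text
clock: 31.52
position: [0.4725, 0.1099, 0.0836]
ee_rot: [-0.58, -0.405, 0.58, -0.405]
ft_force: [-0.9, -0.2, -0.3]
grip_width: 0.095
```

```bash
python3 - <<'E'
from h import *
to(lamp(-.10,0.0),.081,-20.3)
snap('side','p8s',(130,330,150,400),3.2)
snap('top','p8',(150,310,120,320),4)
E
```

```text
pos [0.4725 0.1099 0.0836] th -20.2 F [-0.9 -0.2 -0.3] w 0.095 clk 31.5
shift now [ 0.11  0.47 -5.25] turn 0.12539836060483367 shift after turn [ 0.11  0.46 -5.25]
```

View pics/p8s.png

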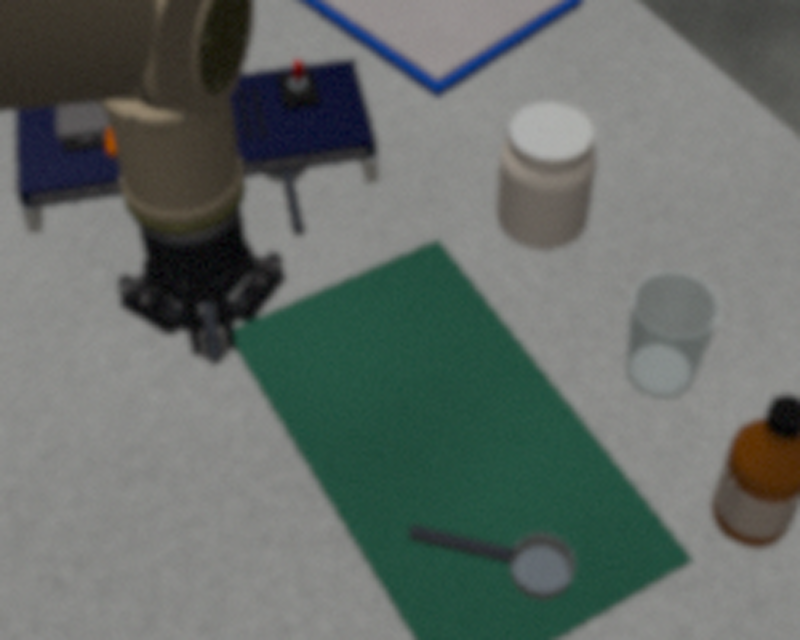

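View pics/p8.png

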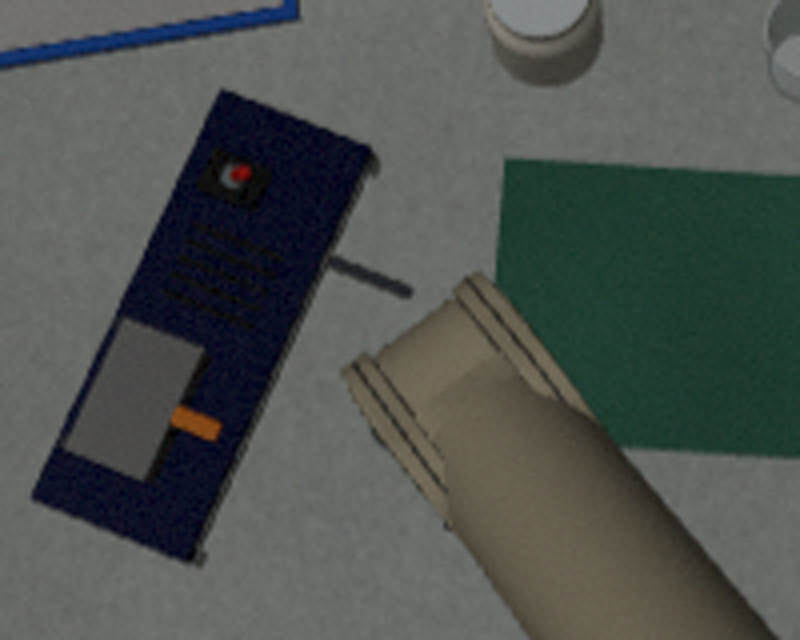

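{"fn": "arm_command", "kwargs": {
  "moves": [
    [[1,0.05,0.16,-0.3,0],[1,0,0.15,-0.5,0],[1,0,0.15,-0.6,0],[1,0,0,-0.7,0],[1,0,0,-0.7,0],[1,0,0,-0.6,0],[1,0,0,-0.5,0],[1,0,0,-0.4,0],[1,0,0,-0.4,0],[1,0,0,-0.3,0],[1,0,0,-0.2,0],[1,0,0,0,0]]
  ]
}}

```text
clock: 32.62
position: [0.5284, 0.2291, 0.0822]
ee_rot: [0.58, 0.404, -0.58, 0.404]
ft_force: [-0.3, -0.0, -0.8]
grip_width: 0.096
```

```bash
python3 - <<'E'
from h import *
to(lamp(-.10,0.0),.077,-20.3)
E
```

```text
pos [0.5284 0.2291 0.0822] th -20.3 F [-0.3 -0.  -0.8] w 0.096 clk 32.6
shift now [ 0.21  0.02 -0.  ] turn 0.032841711678173624 shift after turn [ 0.21  0.02 -0.  ]
```

{"fn": "arm_command", "kwargs": {
  "moves": [
    [[1,0.1,0,0,0],[1,0.1,0,0,0],[1,0,0,0,0],[0.6,0,0,0,0],[0.6,0,0,0,0],[0.6,0,0,0,0],[0.6,-0.5,0,0,0],[0.6,-0.8,0,0.4,0],[0.6,-0.9,0,0.8,0],[0.6,-0.9,0,0.9,0],[0.6,-0.9,0,0.9,0],[0.6,0,0,0.9,0]]
  ]
}}

```text
clock: 33.62
position: [0.4955, 0.1371, 0.1816]
ee_rot: [0.582, 0.403, -0.578, 0.405]
ft_force: [0.9, -0.3, 0.2]
grip_width: 0.4
```

{"fn": "arm_command", "kwargs": {
  "moves": [
    [[0.6,0,0,0.9,0],[0.6,0,0,0.9,0],[0.6,0,0,0.9,0],[0.6,0,0,0.9,0],[0.6,0,0,0.5,0],[0.6,0,0,0,0]]
  ]
}}

```text
clock: 34.12
position: [0.4583, 0.0379, 0.1777]
ee_rot: [-0.58, -0.402, 0.581, -0.404]
ft_force: [0.6, -0.3, 0.6]
grip_width: 0.398
```

```bash
python3 - <<'E'
from h import *
snap('side','p9s',(200,380,200,440),3.3)
snap('top','p9',(150,310,120,320),4)
to((.526,-.1413),.077,-20.3)
E
```

```text
pos [0.4591 0.0406 0.1779] th -20.3 F [0.7 1.5 0.3] w 0.403 clk 34.2
shift now [4.03 5.04 5.89] turn -0.04592503044622731 shift after turn [4.03 5.03 5.9 ]
```

View pics/p9s.png

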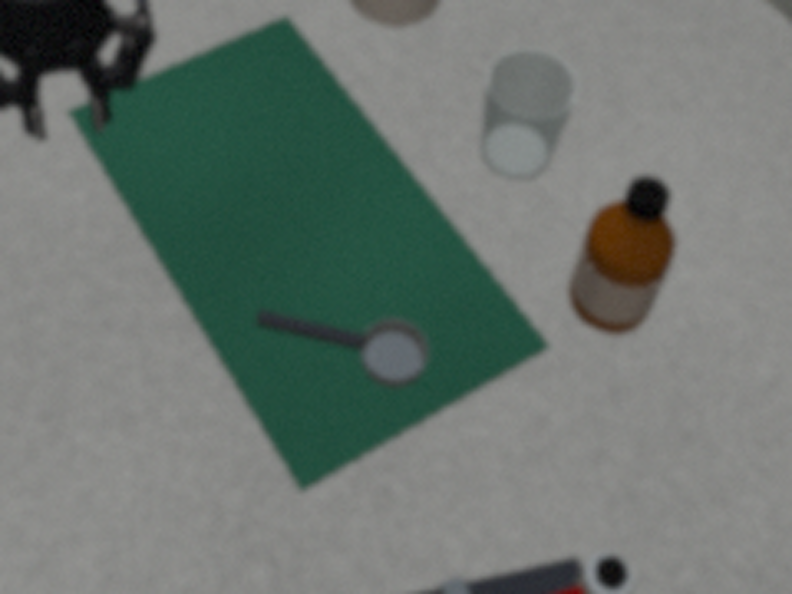

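View pics/p9.png

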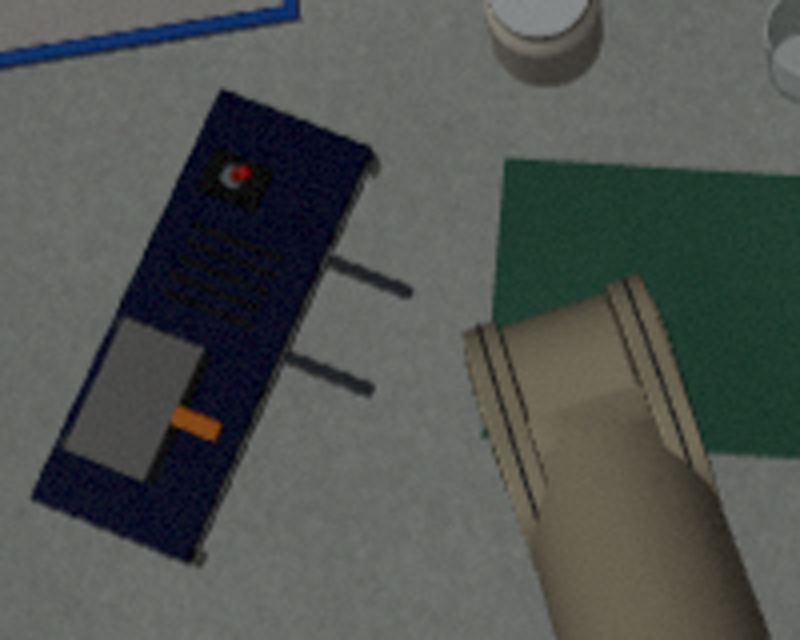

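```bash
python3 - <<'E'
from h import *
s=lambda p:(200+p[1]/3.3-.4,200+p[0]/3.3-.4)
a=at('side',s((394,350)),.014)[:2];b=at('side',s((261,318)),.016)[:2];d=a-b;u=d/np.hypot(*d)
print(a,b,np.hypot(*d),np.degrees(np.arctan2(d[1],d[0])))
for r in(.07,.08): print(a-u*r,b+u*(.1-r))
print('B tip',tolamp(at('top',(150+389/4-.4,120+373/4-.4),.016)))
g=(a-u*.08+b+u*.02)/2
to(g,.077,np.degrees(np.arctan2(d[1],d[0]))-90)
E
```

```text
[ 0.5866615  -0.19320596] [ 0.52032494 -0.12255225] 0.0969148378413644 -46.80503571483563
[ 0.53874769 -0.14217394] [ 0.54085943 -0.14442312]
[ 0.53190286 -0.13488366] [ 0.5340146  -0.13713283]
B tip [-0.12220177 -0.00171138]
pos [0.4591 0.0406 0.1779] th -20.3 F [0.7 1.5 0.3] w 0.403 clk 34.2
shift now [4.03 5.23 5.6 ] turn 116.45911068438943 shift after turn [ 4.03  2.68 -7.17]
```

{"fn": "arm_command", "kwargs": {
  "moves": [
    [[0.5,0,0.7,0.8,0],[0.5,0,0.8,0.8,0],[0.5,0,0.8,0.8,0],[0.5,0,0.8,0.8,0],[0.5,0,0.8,0.8,0],[0.5,0,0.7,0.8,0],[0.5,0,0.6,0.8,0],[0.5,0,0,0,7],[0.5,0,0,0,7],[0.5,0,0,0,7],[0.5,0,0,0,7],[0.5,0,0,0,7]]
  ]
}}

```text
clock: 35.22
position: [0.5331, -0.1342, 0.1774]
ee_rot: [0.676, 0.21, -0.675, 0.209]
ft_force: [-0.2, 0.5, 0.2]
grip_width: 0.499
```

{"fn": "arm_command", "kwargs": {
  "moves": [
    [[0.5,0,0,0,7],[0.5,0,0,0,7],[0.5,0,0,0,7],[0.5,0,0,0,7],[0.5,0,0,0,7],[0.5,0,0,0,7],[0.5,0,0,0,7],[0.5,0,0,0,7],[0.5,0,0,0,7],[0.5,0,0,0,7],[0.5,0,0,0,7],[0.5,0,0,0,4]]
  ]
}}

```text
clock: 36.22
position: [0.5332, -0.1341, 0.1774]
ee_rot: [0.65, -0.279, -0.649, -0.28]
ft_force: [-1.1, -0.4, -0.3]
grip_width: 0.497
```

{"fn": "arm_command", "kwargs": {
  "moves": [
    [[0.5,0,0,0,0],[0.5,0,0,0,0]]
  ]
}}

```text
clock: 36.38
position: [0.5329, -0.1345, 0.1773]
ee_rot: [0.651, -0.276, -0.651, -0.277]
ft_force: [0.8, 0.3, 0.5]
grip_width: 0.501
```

```bash
python3 - <<'E'
from h import *
to((.533,-.136),.0765,-136)
snap('side','p10s',(200,380,200,440),3.3)
E
```

```text
pos [ 0.5329 -0.1345  0.1773] th -136.0 F [0.8 0.3 0.5] w 0.501 clk 36.4
shift now [ 4.03  0.04 -0.05] turn -0.04553156798601776 shift after turn [ 4.03  0.04 -0.05]
```

View pics/p10s.png

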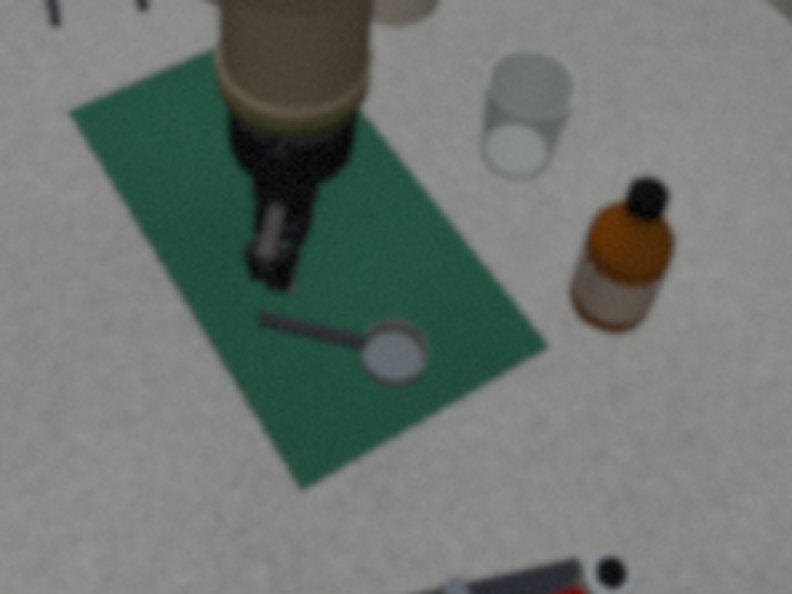

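{"fn": "arm_command", "kwargs": {
  "moves": [
    [[0.5,0.5,0.04,-0.04,0],[0.5,0.8,0,0,0],[0.5,0.8,0,0,0],[0.5,0.7,0,0,0],[0.5,0.5,0,0,0],[0.5,0.4,0,0,0],[0.5,0.3,0,0,0],[0.5,0,0,0,0],[1,0,0,0,0],[1,0,0,0,0],[1,0,0,0,0],[1,0,0,0,0]]
  ],
  "force": 50
}}

```text
clock: 37.43
position: [0.5328, -0.1373, 0.078]
ee_rot: [0.651, -0.278, -0.65, -0.278]
ft_force: [0.5, 0.0, 2.0]
grip_width: 0.099
```

```bash
python3 - <<'E'
from h import *
to(lamp(-.23,.07),.084,-20.3)
snap('side','p11s',(200,380,200,440),3.3)
E
```

```text
pos [ 0.5328 -0.1373  0.078 ] th -136.3 F [0.5 0.  2. ] w 0.099 clk 37.4
shift now [-0.24 -4.11 10.94] turn -115.99310897084966 shift after turn [-0.24 -8.03 -8.49]
```

View pics/p11s.png

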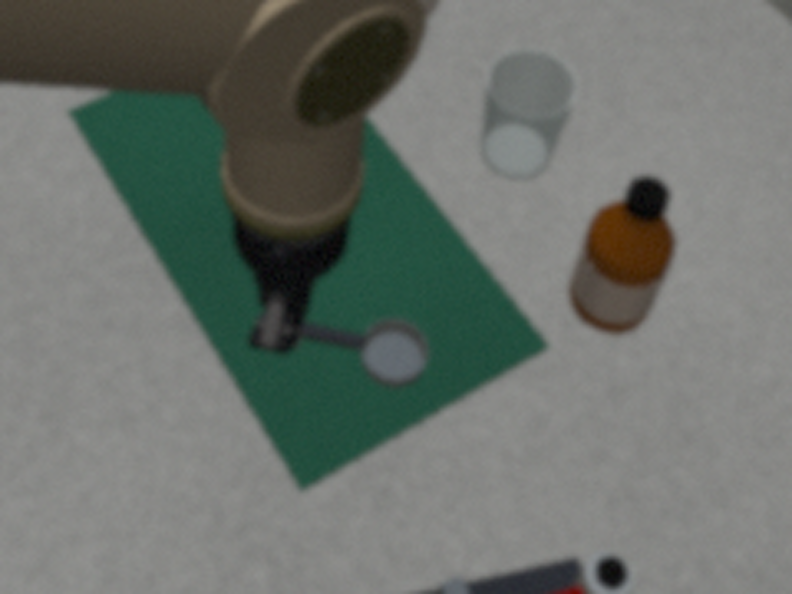

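{"fn": "arm_command", "kwargs": {
  "moves": [
    [[1,-0.12,0,0,0],[1,-0.12,0,0,0],[1,0,-0.2,0.5,0],[1,0,-0.4,0.9,0],[1,0,-0.4,1,0],[1,0,-0.4,1,0],[1,0,-0.4,1,0],[1,0,-0.4,1,0],[1,0,-0.4,1,0],[1,0,-0.4,1,0],[1,0,-0.4,1,0],[1,0,-0.3,1,0]]
  ]
}}

```text
clock: 38.48
position: [0.453, 0.0575, 0.0816]
ee_rot: [-0.65, 0.279, 0.651, 0.275]
ft_force: [-0.4, 1.4, -0.9]
grip_width: 0.098
```

{"fn": "arm_command", "kwargs": {
  "moves": [
    [[1,0,-0.2,0.8,0],[1,0,-0.2,0.5,0],[1,0,0,0.2,0],[1,0,0,0,-5],[1,0,0,0,-7],[1,0,0,0,-7],[1,0,0,0,-7],[1,0,0,0,-7],[1,0,0,0,-7],[1,0,0,0,-7],[1,0,0,0,-7],[1,0,0,0,-7]]
  ]
}}

```text
clock: 39.48
position: [0.4378, 0.0843, 0.0811]
ee_rot: [-0.699, -0.092, 0.703, -0.095]
ft_force: [-0.4, 0.5, -1.1]
grip_width: 0.098
```

{"fn": "arm_command", "kwargs": {
  "moves": [
    [[1,0,0,0,-7],[1,0,0,0,-7],[1,0,0,0,-7],[1,0,0,0,-7],[1,0,0,0,-7],[1,0,0,0,-7],[1,0,0,0,-7],[1,0,0,0,-6],[1,0,0,0,0]]
  ]
}}

```text
clock: 40.23
position: [0.4379, 0.0842, 0.0811]
ee_rot: [-0.576, -0.406, 0.581, -0.406]
ft_force: [-0.2, 0.1, -0.8]
grip_width: 0.096
```

```bash
python3 - <<'E'
from h import *
to(lamp(-.10,.075),.082,-20.3)
snap('side','p12s',(130,330,120,370),3.2)
E
```

```text
pos [0.4379 0.0842 0.0811] th -19.9 F [-0.2  0.1 -0.8] w 0.096 clk 40.2
shift now [-0.04 -1.55 -6.71] turn 0.41422810516277764 shift after turn [-0.04 -1.6  -6.7 ]
```

View pics/p12s.png

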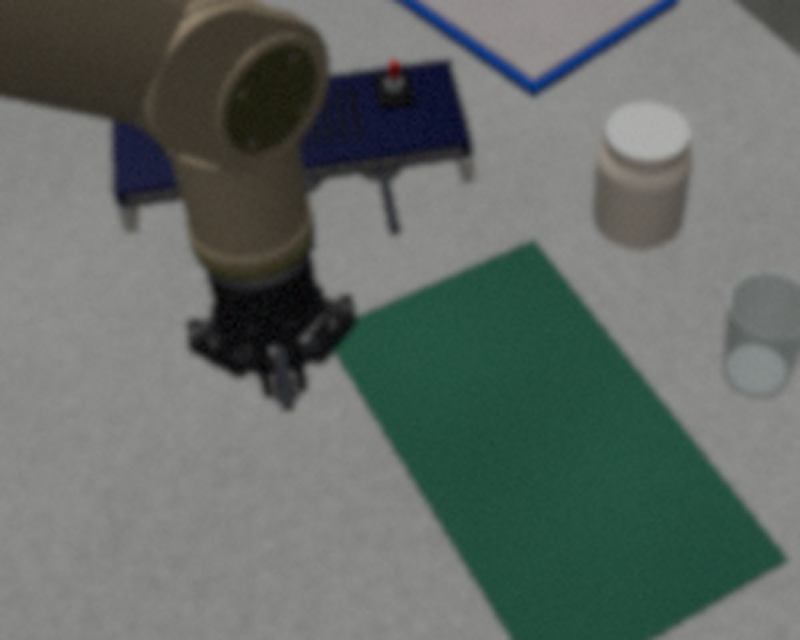

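{"fn": "arm_command", "kwargs": {
  "moves": [
    [[1,0,-0.5,0,0.4],[1,0,-0.6,-0.3,0],[1,0,-0.5,-0.7,0],[1,0,0,-0.8,0],[1,0,0,-0.8,0],[1,0,0,-0.8,0],[1,0,0,-0.7,0],[1,0,0,-0.6,0],[1,0,0,-0.5,0],[1,0,0,0,0]]
  ]
}}

```text
clock: 41.12
position: [0.447, 0.2219, 0.0805]
ee_rot: [-0.579, -0.402, 0.583, -0.403]
ft_force: [-0.3, -0.1, -0.0]
grip_width: 0.097
```

```bash
python3 - <<'E'
from h import *
to(lamp(-.10,.075),.081,-20.3)
snap('side','p13s',(130,230,120,300),4.4)
E
```

```text
pos [0.447  0.2219 0.0805] th -20.6 F [-0.3 -0.1 -0. ] w 0.097 clk 41.1
shift now [-0.02 -0.04 -1.4 ] turn -0.30645897959468016 shift after turn [-0.02 -0.03 -1.4 ]
```

View pics/p13s.png

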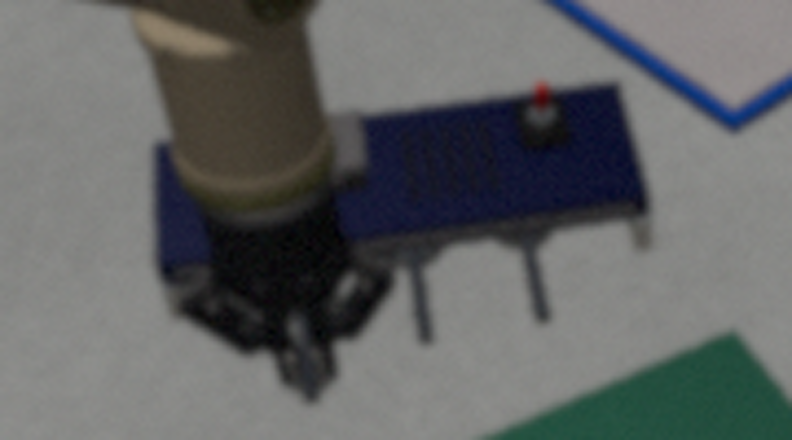

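{"fn": "arm_command", "kwargs": {
  "moves": [
    [[1,0,0,-0.4,-0.3],[1,0,0,-0.4,0],[1,0,0,-0.3,0],[1,0,0,-0.2,0],[1,0,0,-0.1,0],[1,0.08,0,0,0],[1,0.07,0,0,0],[1,0,0,0,0]]
  ]
}}

```text
clock: 41.83
position: [0.4594, 0.2523, 0.0767]
ee_rot: [-0.578, -0.404, 0.582, -0.404]
ft_force: [-1.0, 1.2, 6.8]
grip_width: 0.098
```

```bash
python3 - <<'E'
from h import *
to(lamp(-.10,.075),.077,-20.3)
E
```

```text
pos [0.4594 0.2523 0.0767] th -20.3 F [-1.   1.2  6.8] w 0.098 clk 41.8
shift now [-0.01 -0.07 -0.09] turn -0.010556408795082461 shift after turn [-0.01 -0.07 -0.09]
```

Down on the bench. Release, lift and back off to look.

{"fn": "arm_command", "kwargs": {
  "moves": [
    [[0.6,0,0,0,0],[0.6,0,0,0,0],[0.6,0,0,0,0],[0.6,-0.5,0,0,0],[0.6,-0.8,0,0.3,0],[0.6,-0.9,0,0.7,0],[0.6,-0.9,0,0.8,0],[0.6,-0.9,0.5,0.8,0],[0.6,0,0.9,0.6,0],[0.6,0,0.9,0.4,0],[0.6,0,0.9,0.3,0],[0.6,0,0.9,0,0]]
  ]
}}

```text
clock: 42.83
position: [0.5224, 0.123, 0.1768]
ee_rot: [-0.578, -0.403, 0.583, -0.404]
ft_force: [0.0, 0.3, -0.1]
grip_width: 0.4
```

```bash
python3 - <<'E'
from h import *
snap('side','p14s',(130,380,120,440),2.4)
snap('top','p14',(150,310,120,320),4)
to(lamp(-.04,.07),.128,-20.3)
E
```

```text
pos [0.5241 0.123  0.1766] th -20.5 F [-0.2 -0.2 -0. ] w 0.4 clk 42.9
shift now [ 1.95 -4.12 -6.43] turn -0.2312264900153309 shift after turn [ 1.95 -4.1  -6.44]
```

View pics/p14s.png

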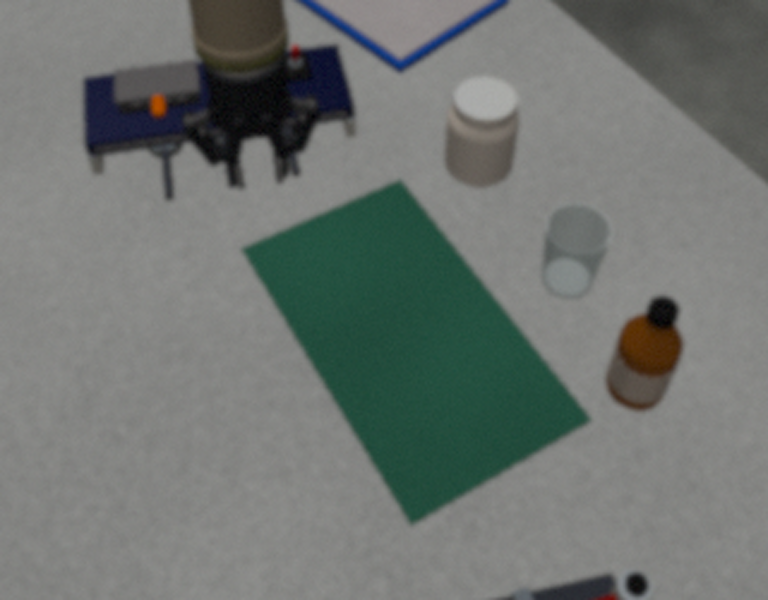

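View pics/p14.png

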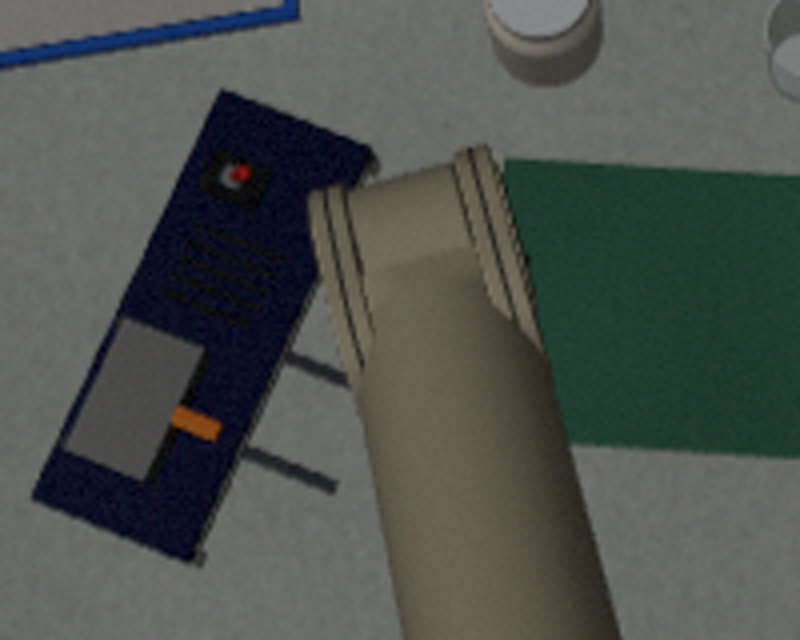

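```bash
python3 - <<'E'
from h import *
to(lamp(-.035,-.10),.158,-20.3)
for c in('top','side'):
    for d in manip.pinpoint('switch_tip',c)[:2]: print(c,round(d['confidence'],2),tolamp(at(c,d['pixel'],.099)))
E
```

```text
pos [0.5241 0.123  0.1766] th -20.5 F [-0.2 -0.2 -0. ] w 0.4 clk 42.9
shift now [ 0.75  2.68 -6.66] turn -0.2312264900153309 shift after turn [ 0.75  2.7  -6.65]
side 0.53 [-0.00680977 -0.10445936]
```

{"fn": "arm_command", "kwargs": {
  "moves": [
    [[1,0,0.7,0,-0.2],[1,0,0.7,-0.4,0],[1,0,0.7,-0.8,0],[1,0,0.6,-0.9,0],[1,0.2,0,-0.9,0],[1,0.2,0,-0.9,0],[1,0.2,0,-0.9,0],[1,0.1,0,-0.8,0],[1,0,0,-0.6,0],[1,0,0,-0.3,0],[1,0,0,0,0]]
  ]
}}

```text
clock: 43.95
position: [0.64, 0.2575, 0.1576]
ee_rot: [-0.576, -0.406, 0.582, -0.406]
ft_force: [-0.2, -0.3, 0.6]
grip_width: 0.002
```

```bash
python3 - <<'E'
from h import *
to(lamp(.018,-.10),.158,-20.3); print(tolamp(pose()[0]))
snap('side','s1s',(120,220,180,320),5.5)
E
```

```text
pos [0.64   0.2575 0.1576] th -19.9 F [-0.2 -0.3  0.6] w 0.002 clk 44.0
shift now [-0.02  0.24 -2.11] turn 0.39282242438389403 shift after turn [-0.02  0.22 -2.11]
[-0.0348539  -0.09438419]
```

View pics/s1s.png

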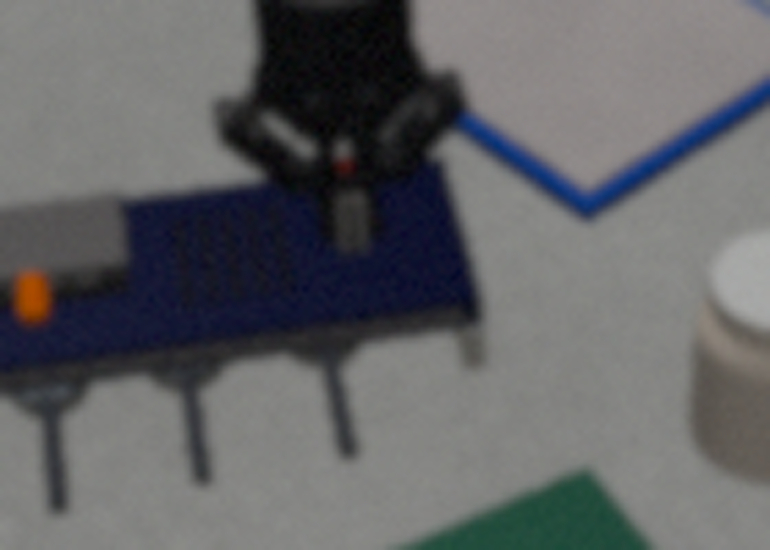

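{"fn": "arm_command", "kwargs": {
  "moves": [
    [[1,0,0.2,-0.2,0.4],[1,0,0,-0.3,0],[1,0,0,-0.3,0],[1,0,0,-0.3,0],[1,0,0,-0.3,0],[1,0,0,-0.3,0],[1,0,0,-0.2,0],[1,0,0,-0.1,0],[1,0,0,0,0]]
  ]
}}

```text
clock: 44.75
position: [0.6633, 0.3008, 0.1576]
ee_rot: [-0.578, -0.403, 0.583, -0.404]
ft_force: [-0.3, -0.5, 0.1]
grip_width: -0.0
```

```bash
python3 - <<'E'
from h import *
to(lamp(.018,-.10),.158,-20.3); print(tolamp(pose()[0]))
snap('side','s2s',(120,220,180,320),5.5);snap('top','s2',(150,310,120,320),4)
E
```

```text
pos [0.6633 0.3008 0.1576] th -20.5 F [-0.3 -0.5  0.1] w -0.0 clk 44.8
shift now [-0.02 -0.05 -0.17] turn -0.15886625233798668 shift after turn [-0.02 -0.05 -0.17]
[ 0.01383108 -0.10125399]
```

View pics/s2s.png

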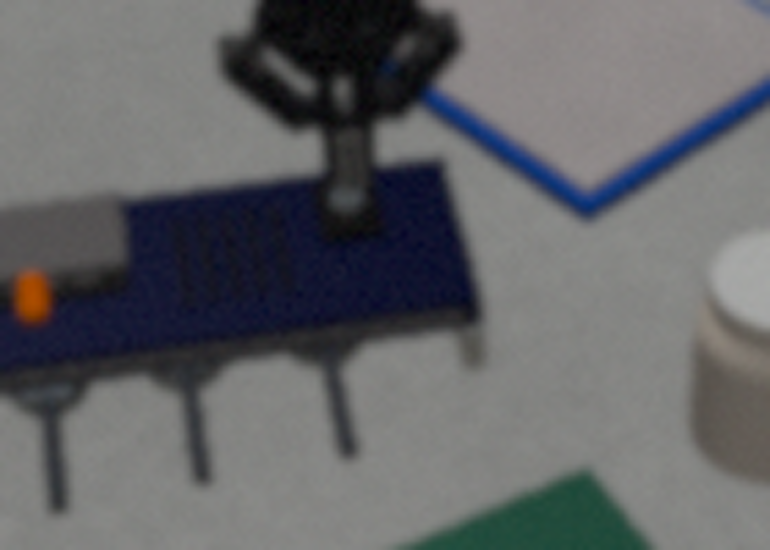

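Moving with almost no load, no end stop felt yet. I'll push on in small steps.

{"fn": "arm_command", "kwargs": {
  "moves": [
    [[1,0,0,-0.1,0],[1,0,0,-0.1,0],[1,0,0,0,0]]
  ]
}}

```text
clock: 45.1
position: [0.6648, 0.3047, 0.1572]
ee_rot: [-0.578, -0.403, 0.584, -0.403]
ft_force: [0.1, -1.8, -0.7]
grip_width: 0.004
```

{"fn": "arm_command", "kwargs": {
  "moves": [
    [[1,0,0,-0.1,0],[1,0,0,-0.1,0],[1,0,0,0,0]]
  ]
}}

```text
clock: 45.35
position: [0.6664, 0.3074, 0.1569]
ee_rot: [-0.577, -0.402, 0.585, -0.404]
ft_force: [-4.9, -9.0, 2.1]
grip_width: -0.0
```

{"fn": "arm_command", "kwargs": {
  "moves": [
    [[1,0,0,-0.1,0],[1,0,0,0,0]]
  ]
}}

```text
clock: 45.52
position: [0.6669, 0.308, 0.1568]
ee_rot: [-0.576, -0.401, 0.587, -0.404]
ft_force: [-10.0, -14.5, 6.7]
grip_width: 0.005
```

{"fn": "arm_command", "kwargs": {
  "moves": [
    [[1,0,0,0.3,0],[1,0,0,0.6,0],[1,-0.5,0,0.8,0],[1,-0.5,0,0.9,0],[1,0,0,0.9,0],[1,0,0,0.9,0],[1,0,0,0.9,0],[1,0,0,0.9,0],[1,0,0,0,0]]
  ]
}}

```text
clock: 46.27
position: [0.6134, 0.162, 0.1842]
ee_rot: [-0.579, -0.401, 0.584, -0.403]
ft_force: [0.2, -1.8, 0.0]
grip_width: 0.004
```

```bash
python3 - <<'E'
from h import *
snap('side','s3s',(130,230,150,290),5.5);snap('top','s3',(150,310,120,320),4)
for c in('top','side'):
    for d in manip.pinpoint('switch_tip',c)[:2]: print(c,round(d['confidence'],2),tolamp(at(c,d['pixel'],.099)))
    for d in manip.pinpoint('display_tab',c)[:2]: print(c,round(d['confidence'],2),tolamp(at(c,d['pixel'],.062)))
to(lamp(-.038,.07),.13,-20.3); print(tolamp(pose()[0]))
E
```

```text
top 0.58 [ 0.03565162 -0.10461021]
top 0.87 [-0.02843078  0.05973299]
top 0.67 [-0.72672123 -0.1747225 ]
side 0.71 [-0.03509465  0.07191377]
pos [0.6135 0.1681 0.1835] th -20.4 F [ 1.  -0.  -0.1] w 0.0 clk 46.6
shift now [ 2.14 -6.83 -3.58] turn -0.10128289410073421 shift after turn [ 2.14 -6.82 -3.59]
[-0.12788408 -0.10053699]
```

View pics/s3s.png

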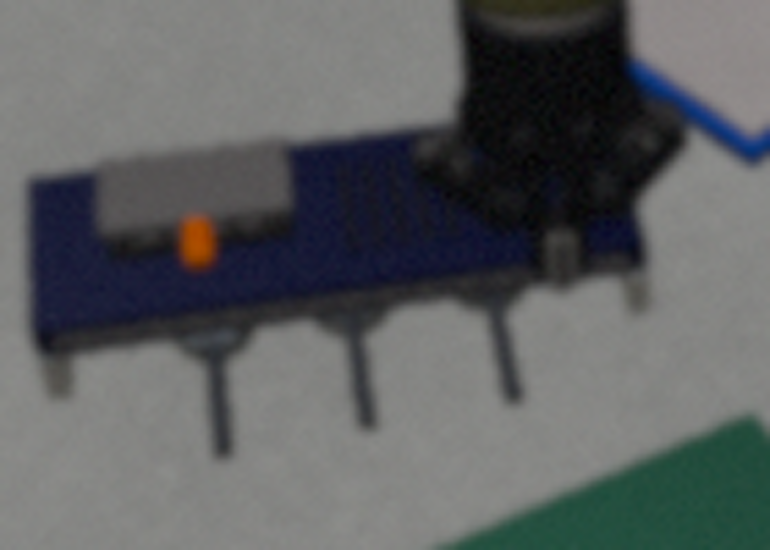

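View pics/s3.png

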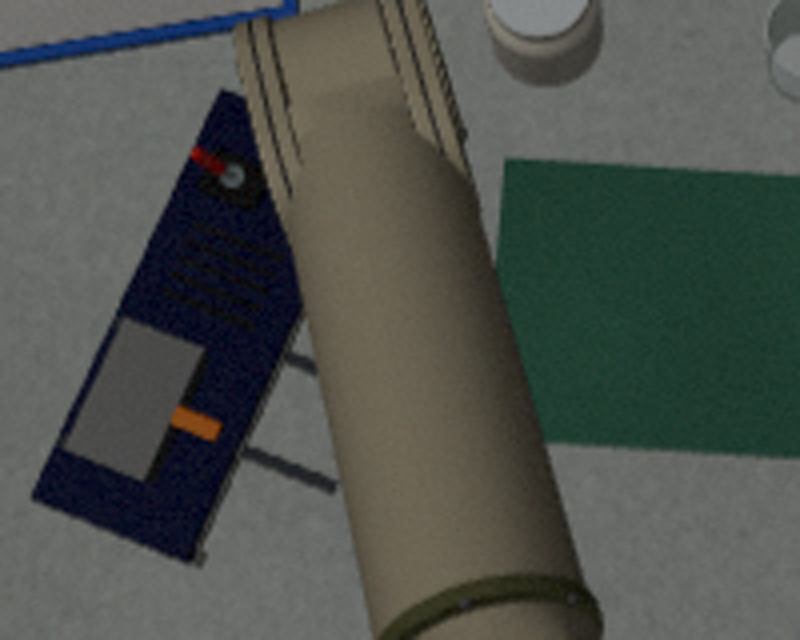

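```bash
python3 - <<'E'
from h import *
for x,y in((173,416),(220,432)): print(tolamp(at('top',(150+y/4-.4,120+x/4-.4),.066)))
for x,y in((198,218),(198,268)): print(tolamp(at('side',(130+y/5.5-.4,150+x/5.5-.4),.066)))
E
```

```text
[-0.0109735   0.07157437]
[-0.04569345  0.06954808]
[-0.00515973  0.06950627]
[-0.04271511  0.07168406]
```

```bash
python3 - <<'E'
from h import *
to(lamp(-.037,.0705),.1265,-20.3)
a=np.radians(np.arange(0,46,5)); X=-91*np.cos(a)+4*np.sin(a); Z=91*np.sin(a)+4*np.cos(a)
print(np.round(np.c_[-np.diff(Z)/25,-np.diff(X)/25],3))
E
```

```text
pos [0.6135 0.1681 0.1835] th -20.4 F [ 1.  -0.  -0.1] w 0.0 clk 46.6
shift now [ 2.28 -6.85 -3.62] turn -0.10128289410073421 shift after turn [ 2.28 -6.84 -3.63]
[[-0.317 -0.028]
 [-0.313 -0.055]
 [-0.307 -0.082]
 [-0.299 -0.109]
 [-0.288 -0.134]
 [-0.275 -0.159]
 [-0.26  -0.182]
 [-0.243 -0.204]
 [-0.225 -0.225]]
```

{"fn": "arm_command", "kwargs": {
  "moves": [
    [[0.5,0,-0.5,0,0],[0.5,0,-0.8,0,0],[0.5,0,-0.8,0,0],[0.5,0,-0.9,0,0],[0.5,0,-0.9,-0.3,0],[0.5,0,-0.9,-0.5,0],[0.5,0,-0.9,-0.6,0],[0.5,0,-0.7,-0.6,0],[0.5,0,-0.4,-0.6,0],[0.5,0,0,-0.6,0],[0.5,0,0,-0.4,0],[0.5,0,0,0,0]]
  ]
}}

```text
clock: 47.57
position: [0.4857, 0.313, 0.1834]
ee_rot: [-0.578, -0.404, 0.583, -0.404]
ft_force: [-0.5, 0.6, 0.3]
grip_width: 0.502
```

```bash
python3 - <<'E'
from h import *
to(lamp(-.037,.0705),.1265,-20.3)
snap('side','d1s',(130,230,150,290),5.5)
E
```

```text
pos [0.4857 0.313  0.1834] th -20.3 F [-0.5  0.6  0.3] w 0.502 clk 47.6
shift now [ 2.27 -0.04  0.03] turn -0.0336471051913918 shift after turn [ 2.27 -0.04  0.03]
```

View pics/d1s.png

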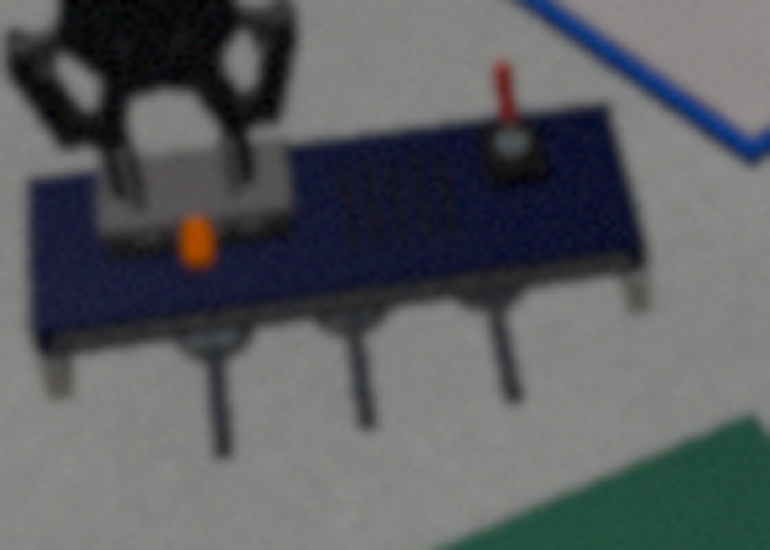

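{"fn": "arm_command", "kwargs": {
  "moves": [
    [[0.5,0.4,-0.04,0.03,0],[0.5,0.5,0,0,0],[0.5,0.5,0,0,0],[0.5,0.4,0,0,0],[0.5,0.3,0,0,0],[0.5,0.15,0,0,0],[0.5,0,0,0,0]]
  ]
}}

```text
clock: 48.2
position: [0.4838, 0.3094, 0.126]
ee_rot: [-0.578, -0.403, 0.584, -0.403]
ft_force: [0.6, -0.3, -0.2]
grip_width: 0.497
```

```bash
python3 - <<'E'
from h import *
to(lamp(-.037,.0705),.1265,-20.3)
snap('side','d2s',(130,230,150,290),5.5)
E
```

```text
pos [0.4838 0.3094 0.126 ] th -20.5 F [ 0.6 -0.3 -0.2] w 0.497 clk 48.2
shift now [-0.02 -0.02 -0.13] turn -0.20640301741192957 shift after turn [-0.02 -0.02 -0.13]
```

View pics/d2s.png

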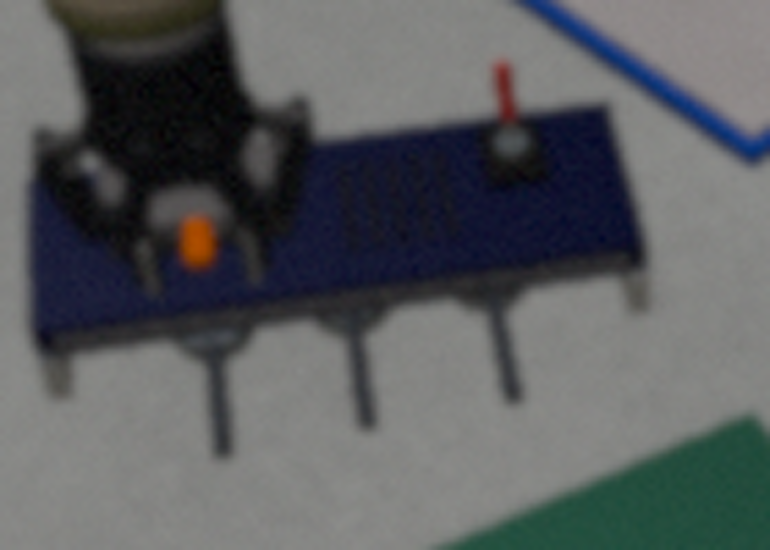

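{"fn": "arm_command", "kwargs": {
  "moves": [
    [[0.7,0,0,-0.05,0],[1,0,0,0,0],[1,0,0,0,0],[1,0,0,0,0],[1,0,0,0,0],[1,0,0,0,0]]
  ],
  "force": 50
}}

```text
clock: 48.75
position: [0.4841, 0.3117, 0.1276]
ee_rot: [-0.578, -0.403, 0.583, -0.403]
ft_force: [-4.6, 1.6, 4.0]
grip_width: 0.145
```

```bash
python3 - <<'E'
from h import *
to(lamp(-.037,.0705),.1265,-20.3); print(tolamp(pose()[0]))
E
```

```text
pos [0.4841 0.3117 0.1276] th -20.5 F [-4.6  1.6  4. ] w 0.145 clk 48.8
shift now [ 0.04  0.   -0.04] turn -0.15355730234944076 shift after turn [ 0.04  0.   -0.04]
[-0.03803607  0.07058852]
```

{"fn": "arm_command", "kwargs": {
  "moves": [
    [[1,-0.32,0,-0.03,0],[1,-0.31,0,-0.05,0],[1,-0.31,0,-0.08,0],[1,-0.3,0,-0.11,0],[1,-0.29,0,-0.13,0],[1,-0.28,0,-0.16,0],[1,-0.26,0,-0.18,0],[1,-0.24,0,-0.2,0],[1,-0.23,0,-0.23,0],[1,0,0,0,0],[1,0,0,0,0]]
  ]
}}

```text
clock: 49.67
position: [0.4945, 0.3398, 0.19]
ee_rot: [-0.578, -0.404, 0.583, -0.403]
ft_force: [-1.4, 5.8, -9.0]
grip_width: 0.144
```

```bash
python3 - <<'E'
from h import *
to(lamp(-.037,.0705),.1265,-20.3); print(tolamp(pose()[0]))
snap('side','d3s',(110,210,150,290),5.5);snap('top','d3',(150,310,120,320),4)
E
```

```text
pos [0.4945 0.3398 0.19  ] th -20.4 F [-1.4  5.8 -9. ] w 0.144 clk 49.7
shift now [2.54 0.01 1.16] turn -0.11481566970527979 shift after turn [2.54 0.01 1.16]
[-0.00802084  0.0706187 ]
```

View pics/d3s.png

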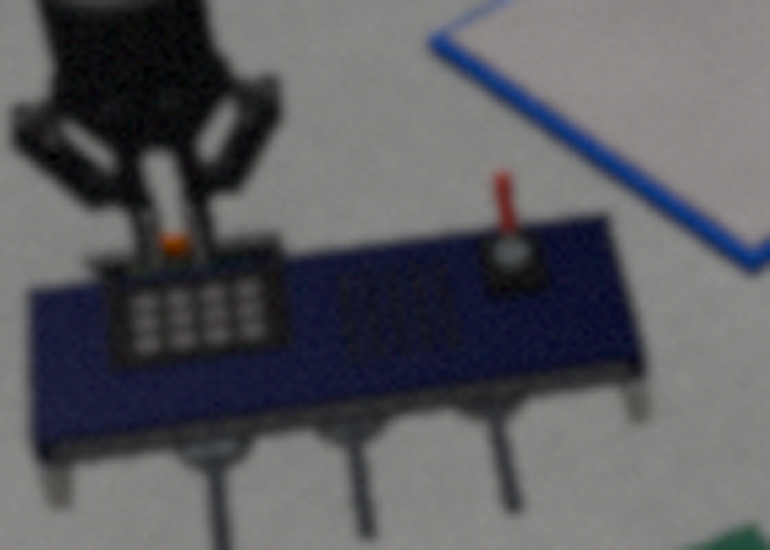

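View pics/d3.png

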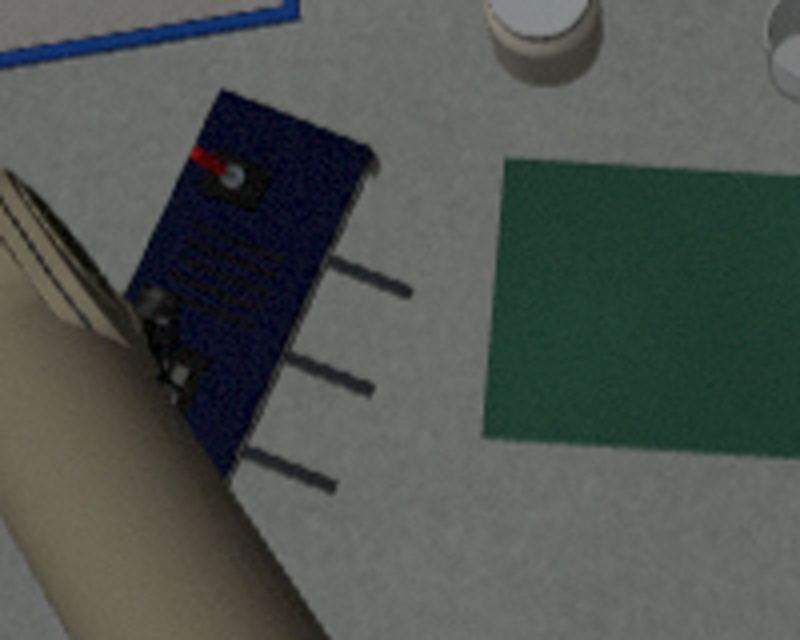

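{"fn": "arm_command", "kwargs": {
  "moves": [
    [[0.5,0,0,0,0],[0.5,0,0,0,0],[0.5,0,0,0,0],[0.5,-0.4,0,0,0],[0.5,-0.7,0,0,0],[0.5,-0.9,0,0.3,0],[0.5,-0.5,0,0.8,0],[0.5,0,0,1,0],[0.5,0,0,1,0],[0.5,0,0,1,0],[0.5,0,0,1,0],[0.5,0,0,1,0]]
  ]
}}

```text
clock: 50.77
position: [0.442, 0.1949, 0.2552]
ee_rot: [-0.579, -0.402, 0.583, -0.403]
ft_force: [0.3, -0.8, 0.8]
grip_width: 0.502
```

{"fn": "arm_command", "kwargs": {
  "moves": [
    [[0.5,0,0.9,0.8,0],[0.5,0,0.9,0.8,0],[0.5,0,0.9,0.8,0],[0.5,0,0.9,0.8,0],[0.5,0,0.9,0.8,0],[0.5,0,0.9,0.8,0],[0.5,0,0,0,0]]
  ]
}}

```text
clock: 51.35
position: [0.5286, 0.03, 0.2557]
ee_rot: [-0.58, -0.399, 0.585, -0.402]
ft_force: [-1.5, -0.6, 0.9]
grip_width: 0.503
```

```bash
python3 - <<'E'
from h import *
to(lamp(-.037,.0705),.1265,-20.3)
snap('side','d4s',(120,220,140,280),5.5);snap('top','d4',(150,310,90,290),4)
for c in('side','top'):
    print(c,[(round(d['confidence'],2),np.round(d['pixel'],1)) for d in manip.pinpoint('display_tab',c)[:2]])
E
```

```text
pos [0.5286 0.03   0.2557] th -20.9 F [-1.5 -0.6  0.9] w 0.503 clk 51.4
shift now [ 5.17 -5.69 -9.93] turn -0.6454414996906905 shift after turn [ 5.17 -5.57 -9.99]
side [(0.51, array([154.5, 183.1]))]
top [(0.73, array([250. , 155.4])), (0.22, array([220.3, 218.4]))]
```

View pics/d4s.png

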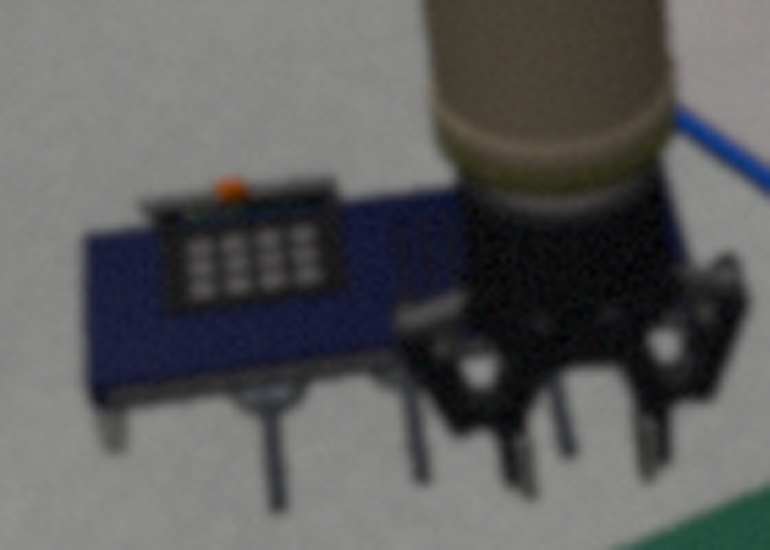

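View pics/d4.png

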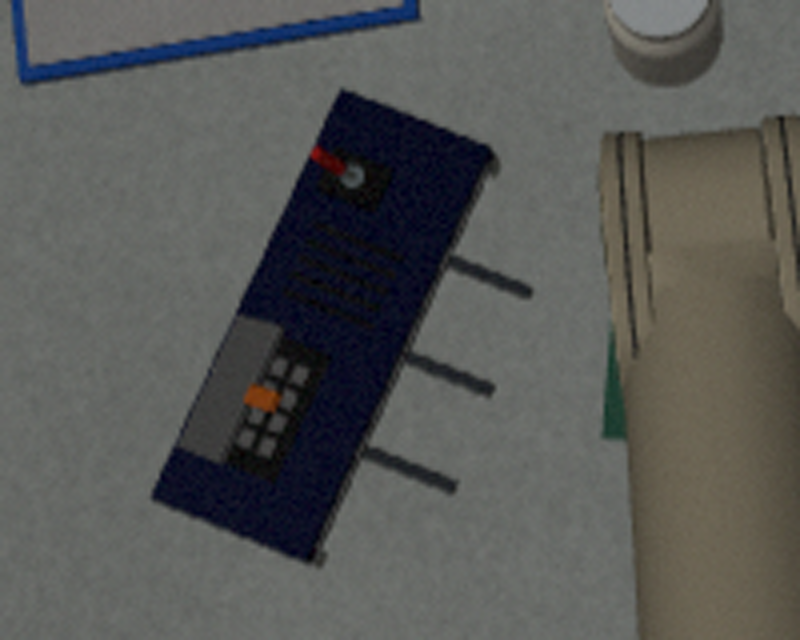

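```bash
python3 - <<'E'
from h import *
from scipy.optimize import least_squares
def P(hx,al,r,n,y):
    x=hx-r*np.cos(al)+n*np.sin(al); z=.058+r*np.sin(al)+n*np.cos(al); q=lamp(x,y); return [q[0],q[1],z]
t=lambda x,y,ox:(150+y/4-.4,ox+x/4-.4)
closed=[('top',.066,.008,.02,t(205,345,120)),('top',.066,.008,.12,t(150,480,120)),('top',.100,.008,.07,t(220,430,120)),
 ('side',.1,.004,.07,(130+268/5.5-.4,150+198/5.5-.4))]
openn=[('top',.066,.008,.02,t(283,325,90)),('top',.066,.008,.12,t(228,460,90)),('top',.100,.004,.07,t(281,400,90)),
 ('side',.1,.004,.07,(120+180/5.5-.4,140+232/5.5-.4)),('side',.066,.008,.02,(120+180/5.5-.4,140+333/5.5-.4)),('side',.066,.008,.12,(120+205/5.5-.4,140+140/5.5-.4))]
def res(p):
    out=[]
    for c,r,n,y,px in closed: out+=list(np.subtract(proj(c,P(p[0],0,r,n,y+p[2])),px))
    for c,r,n,y,px in openn: out+=list(np.subtract(proj(c,P(p[0],p[1],r,n,y+p[2])),px))
    return np.array(out)
r=least_squares(res,[.05,.78,0],loss='soft_l1'); print(r.x,np.degrees(r.x[1])); print(r.fun.reshape(-1,2).round(1).tolist())
# handles
for x,y in((530,292),(493,389),(455,487)): print('tip',tolamp(at('top',t(x,y,90),.016)))
for x,y in((452,262),(407,358),(362,452)): print('edge',tolamp(at('top',t(x,y,90),.03)))
for x,y in((495,155),(318,560)): print('front corner',tolamp(at('top',t(x,y,90),.052)))
E
```

```text
[ 0.05379954  0.74997634 -0.0012192 ] 42.970478895525
[[0.4, 0.4], [0.0, -1.1], [0.3, 0.3], [1.7, 1.4], [-0.4, -0.3], [0.0, -2.3], [0.5, -0.0], [2.8, 0.4], [-0.4, 0.7], [-0.3, -0.2]]
tip [-0.1185905  -0.07660761]
tip [-0.12220177 -0.00171138]
tip [-0.12537001  0.07259692]
edge [-0.06044711 -0.07388256]
edge [-0.05907567  0.0020104 ]
edge [-0.05714623  0.07510593]
front corner [-0.06227516 -0.15406576]
front corner [-0.06500903  0.15498761]
```

```bash
python3 - <<'E'
from h import *
snap('side','f1s');snap('top','f1')
for q in('jar','beaker','bottle'):
  for c in('top','side'):
    for d in manip.pinpoint(q,c)[:1]: print(q,c,round(d['confidence'],2),at(c,d['pixel'],0)[:2])
for n in('f1s','f1'):
    im=cv2.imread(f'pics/{n}.png'); cv2.imwrite(f'pics/{n}b.png',bright(im,1.8))
im=cv2.imread('pics/f1s.png'); cv2.imwrite('pics/f1sc.png',cv2.resize(bright(im[320:420,280:400],1.8),None,fx=5,fy=5))
E
```

```text
jar top 0.83 [0.79745417 0.09894144]
jar side 0.95 [0.80444243 0.09396571]
beaker top 0.73 [ 0.77439517 -0.0899479 ]
beaker side 0.93 [ 0.77959339 -0.08798354]
bottle top 0.91 [ 0.74149691 -0.24181265]
bottle side 0.81 [ 0.75688702 -0.24990252]
```

View pics/f1b.png

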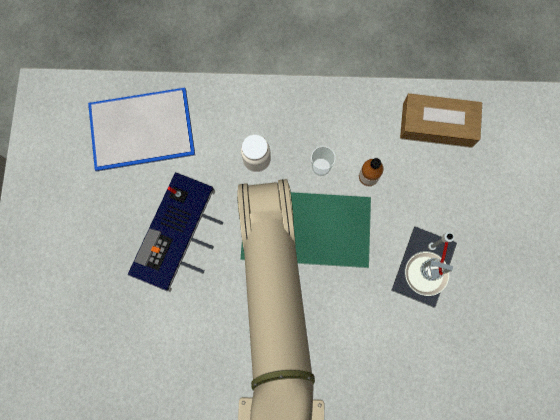

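View pics/f1sb.png

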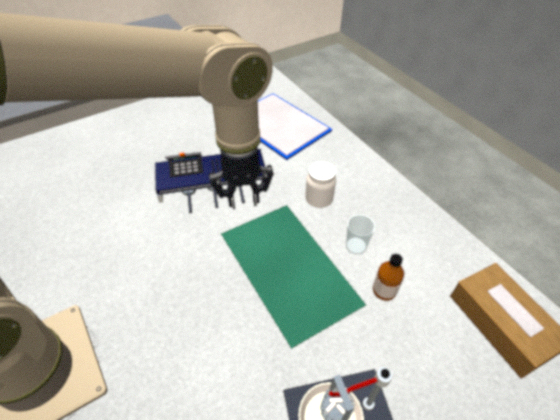

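View pics/f1sc.png

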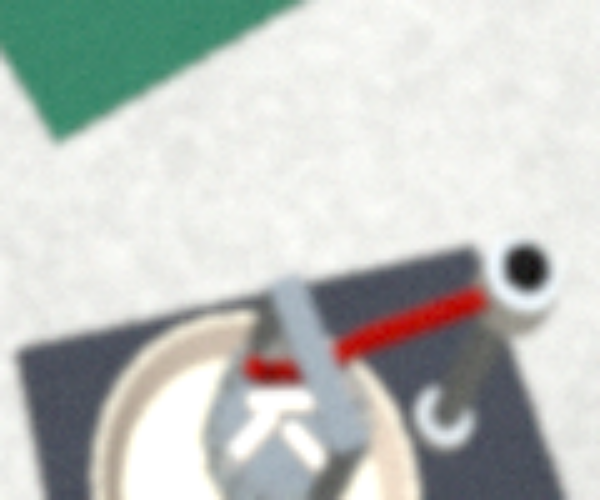

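```bash
python3 - <<'E'
from h import *
print(manip.get_obs()['clock']); print(manip.hand_in())
E
```

```text
51.95
the job is handed in; nothing more can be done
None
```

I finished the job in the order asked and handed it in at 52 s; the hand-in gives no verdict.

**What I did:**
1. Turned the empty hook to 165.8°, against about 165.9° measured for the direction to the dish's middle.
2. Hung the basket on it by its bail.
3. Carried the three pans that were there under the lamp, with handles out at the front.
4. Pushed the switch back until it met its stop at about 17 N.
5. Raised the display.

**Last checks:**
- **Basket:** it hangs on the hook over the dish, with the robot clear of it.
- **Pans:** all three handles stick out at the front. From the handle tips, the dish centres lie 19, 22 and 25 mm behind the lamp's origin toward the front; the allowed range is 16 to 36 mm.
- **Switch:** its tip reads 36 mm back, so it is on (39 mm expected).
- **Display:** the camera fit gives about 43° and the arm's own movement about 44–45°.
- **Jar, beaker and bottle:** they stand where they were, within the camera's scatter. The bottle's top-view reading shifted 12 mm, but the side view and the pictures show no movement.

**What disagreed:**
- **Lamp position:** my first fit differed by about 4 mm from where the display hinge appeared. In the worst case the third pan's dish would still be about 6 mm inside the panel's front edge.
- **Third pan:** it turned a few degrees on the mat while I gripped the second, probably from a finger touching it. I measured it again before picking it up.

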